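# Port-test a batch of mini routers in the lever fixture

## Task

Port-test the mini routers on the blue mat: set each one flat in its own bay of the test fixture with its yellow ports towards the orange plugs, then pull the lever all the way to its stop, keep it there for two seconds, and ease it slowly back home without ever letting it snap. Then move all the routers flat into the green tray, and when they are all in it press the batch counter's red plunger right down to its stop and let it come up again. Leave the desk router, mug and screwdriver alone.

Things in the scene. Friction and masses are not known exactly. Their poses are not given: they have to be found in the camera images.
- routerA: black mini router, plastic box 90 long (its x) x 46 wide (its y) x 36 high, 160 g roughly; origin at the centre of its underside, +x points out of the end with the yellow ports (a yellow band also marks that end on top); may be absent
- routerB: grey mini router, plastic box 90 long (its x) x 46 wide (its y) x 36 high, 160 g roughly; origin at the centre of its underside, +x points out of the end with the yellow ports (a yellow band also marks that end on top); may be absent
- routerC: white mini router, plastic box 90 long (its x) x 46 wide (its y) x 36 high, 160 g roughly; origin at the centre of its underside, +x points out of the end with the yellow ports (a yellow band also marks that end on top); may be absent
- routerA_ports (a point): centre of the yellow port end of routerA: 45 along its +x from its origin, 18 above its underside
- routerB_ports (a point): centre of the yellow port end of routerB: 45 along its +x from its origin, 18 above its underside
- routerC_ports (a point): centre of the yellow port end of routerC: 45 along its +x from its origin, 18 above its underside
- mat: fixed blue mat 330 (its x) x 180 (its y) x 4 thick, on which the routers start; origin at the centre of its underside
- tray: fixed green open tray, outside 310 (its x) x 150 (its y) x 28 high, walls and floor 5 thick; origin at the centre of its underside, so routers in it stand 5 above the origin
- fixture: fixed test fixture, base 256 wide (its y) x 185 deep; origin on the table under the middle of the middle bay. Three open-topped bays 78 apart along y, floor 12 above the table, +x towards the orange plugs. Pulling the lever drives all plugs together 31.5 towards -x; they push the routers up to the front stops
- bay0 (a point): bay 0, at y = 78 in the fixture's frame: centre of its floor; x points to the plug. 54 wide between black ridges 24 wide and 8 high; runs from the front stop (34 high, inner face at x = -60 from here) to the plug face (x = +63 while the lever is home): a router has 4 play to each side, 33 lengthwise
- bay1 (a point): bay 1, at y = 0, same as bay 0
- bay2 (a point): bay 2, at y = -78, same as bay 0; the lever stands just beyond its side
- lever (a joint): lever of the fixture, rad: 0 home (top leans 0.30 rad from upright towards the fixture's +x), 0.9 at its stop (leans 0.60 rad towards -x). Pulled towards the fixture's -x. A spring returns it: about 2 N at the grip when home, 9 N at the stop; if let go when pulled it snaps back (it must not return faster than 1.5 rad/s; let go only when home)
- lever_grip (a point): centre of the lever's black handle bar, a horizontal bar 18 in diameter and 88 long lying along the fixture's y, on top of the lever; clear of the 12 thick shaft by 36 at this point. 170 from lever_hinge
- lever_hinge (a point): point on the lever's hinge axis (which lies along the fixture's y) in the same plane as lever_grip, 50 above the table
- plunger (a joint): red plunger of the batch counter, m: 0 up, 0.018 pressed down to its stop; spring, 3 N at the top and 9 N at the stop
- plunger_top (a point): centre of the top of the red plunger head, a disc 44 in diameter, 85 above the table when up; it tops a grey box 66 x 66 x 45 high that is fixed to the table
- desk_router: bystander: black router 110 x 170 x 34 with two 170 high aerials at its +x side; origin under its centre
- mug: bystander: white mug, 80 in diameter, 90 high; origin under its centre
- screwdriver: bystander: screwdriver lying on the table

How it is judged:
By the outcome, as a careful person would: the job done as asked, in the order asked, and still so for the second after the job is handed in, with the robot touching nothing.
Of routerA, routerB, routerC only 2 to 3 are there at a start; the rules pass over those that are not, and their reading is None.
At some moment in a run one of routerA, routerB, routerC may be knocked a few centimetres aside while the robot is not near it.
It also fails if it takes over 210 s, if anything falls off the work surface, if the arm or the gripper's body presses on something with over 40 N, if the wrist force passes 120 N, or if a joint passes its speed limit or range.

## Robot

A 6-joint arm with a two-finger parallel gripper is mounted at the origin on the work surface. World frame = base frame: x ahead of the robot, y to its left, z up, the work surface at z = 0. Lengths are in m, angles in rad, forces in N, time in s.
With the tool pointing down it reaches from about 0.35 to 0.875 m from the base axis. Payload 15.5 kg.
Tool frame: the origin (TCP) lies on the centre line of the jaws, within the pads' length; the fingertips stand 17 mm ahead of it and the grasp point (between the pads) lies 2 mm behind it (manip.finger_overhang is the z of the fingertips in the tool frame, in m); z points along the fingers, y is the line along which they close (so a half turn about z gives the same grasp; the last joint's range is limited). The gripper opens to 85 mm and grips with 20 to 120 N. Pads are 22 mm wide; open, the fingers measure 114 mm over their backs; the gripper's body (76 mm by 85 mm) begins 54 mm behind the grasp point. The pads swing forward as they close: fully open they stand 13 mm farther back than shut.
Start: joints at [-1.375, 0.494, 1.345, -0, 1.302, -0.096], TCP at [0.179, -0.599, 0.248] pointing down, gripper open.
Joint ranges: [-2.91, 2.91], [-0.82, 2.16], [0.22, 2.67], [-1.22, 4.37], [0.12, 2.79], [-3.08, 3.08]. Speed limits (rad/s): [1.89, 1.89, 2.57, 3.01, 3.01, 3.01].

## Interface

Orientations are given as a rotation vector (axis times angle).
In Python, from station import readout, viewer, close_job, manip gives the robot as it stands.
- The arm moves only by the tool arm_command, never from a script. Its argument "steps" is a list of rows, each a list of 7 numbers: the closure, from 0 (fully open) to 1 (shut), then the shift along the tool's x, y, z in units of 0.12 m (1.0 is 0.12 m), then the turn, a rotation vector about the tool's x, y, z in units of 180 degrees (1.0 is 180 degrees). In form: [[grip, dx, dy, dz, wx, wy, wz], ...]. A call has 1 to 20 rows; each row is the pose to reach, as a shift and turn from the pose commanded when the call began, along the tool's axes at that moment, turning the shorter way round; what a row does not reach only later rows make up. A row lasts 1/10 s, in which the tool goes at most 50 mm and 8.59 degrees, less where a joint would pass 70% of its speed; a pose out of reach is approached as far as the arm can. A call with a number of a shift or a turn outside -1 to 1 is refused whole. A call with a gripper value outside its range is refused whole. The fingers move at their own pace and stop on an object; "force" is the grip in N (left out, the last holds). Time passes only in rows, so rows that repeat a pose let the fingers close. It gives the time, the measured TCP pose, the force, the opening and the grip force at its end, in the units of the state.
- readout.read_state(): the state, without advancing time (a new reading comes with each control period).
- viewer.camera(name): name is "scene" or "top"; returns (picture, depth): 400x640x3 uint8, red, green, blue; 400x640 float32, m along the optical axis (not along the pixel's ray), 0 where there is no reading.
- viewer.calibration(name): a dict with "mtx" (3x3 intrinsics, pixels), "R" (3x3) and "t" (3): a world point X has camera coordinates R X + t. Camera axes: x right, y down, z forward; pixel columns grow to the right and rows downward; lengths in m; the calibration is good to about 2 mm. A picture is of the moment at which its call begins. calibration takes no time and is no camera call.
- close_job(): hands the job in; it is judged then, once.
The state is a dict: "time": time; "joint_pos": joint angles; "joint_velocities": joint speeds; "joint_torque": joint torques, N m; "ee_pos": TCP position; "ee_rot": TCP orientation; "contact_force": force on the tool from outside, world axes, zero at the start; "wrist_torque": the same for the moment, N m; "gripper_width": finger opening in m; "grip_force": force on a finger pad.
Only numpy, scipy, OpenCV 4.12 (cv2) and the standard library are available. Lean on these libraries where they do the work, as an engineer would, in place of code of your own. Each camera call takes 0.05 s, during which the arm holds its last target. There are 200 camera calls.

## Working session

There is one attempt and no reset: what is moved stays moved. The work goes in short steps, Python scripts to look and compute and a tool call to move; the robot and the scene stay as the last step left them, time stands still between calls to the robot, and variables do not carry over. Pictures are saved under pics/ and viewed, at most 14 in all, crops included, and the job is handed in when it is done.

Besides the shell and the picture viewer there is one more tool, called after ">>>" by a JSON object that holds its "op" and its "data". arm_command: Moves the arm, as the interface text tells. Shifts and turns lie within -1 to 1; 1 stands for 0.12 m of shift or 180 degrees of turn. Its arguments: {"type":"object","properties":{"steps":{"type":"array"},"force":{"type":"number"}},"required":["steps"]}

```bash
mkdir -p pics; ls; python3 - <<'E'
from station import readout, viewer, manip
import cv2,numpy as np
for n in("scene","top"):
    p,d=viewer.camera(n); cv2.imwrite(f"pics/{n}0.png",p[:,:,::-1]); np.save(f"pics/{n}0.npy",d)
    print(n,viewer.calibration(n))
s=readout.read_state();print(s); print(dir(manip),manip.finger_overhang)
E
```

```text
pics
scene {'mtx': array([[404.83077482,   0.        , 313.62287452],
       [  0.        , 404.83077482, 201.86288139],
       [  0.        ,   0.        ,   1.        ]]), 'R': array([[ 0.60960243,  0.79258814, -0.01374492],
       [ 0.55336566, -0.43789693, -0.70854268],
       [-0.56760138,  0.42432337, -0.70553409]]), 't': array([-0.37552002, -0.2379625 ,  1.49922055])}
top {'mtx': array([[372.69427948,   0.        , 319.40288088],
       [  0.        , 372.69427948, 198.40277814],
       [  0.        ,   0.        ,   1.        ]]), 'R': array([[ 0.02614532, -0.99945829,  0.0199887 ],
       [-0.98152045, -0.02945751, -0.18907634],
       [ 0.18956273, -0.01467586, -0.98175893]]), 't': array([-0.02593378,  0.62886067,  1.0354372 ])}
{'time': 0.1, 'joint_pos': array([-1.37547532e+00,  4.94148537e-01,  1.34605177e+00, -1.33519573e-05,
        1.30248524e+00, -9.54970585e-02]), 'joint_velocities': array([ 0.00105619, -0.0005873 , -0.00172013, -0.00162221, -0.00088399,
       -0.00020035]), 'joint_torque': array([ 8.39280237e-04, -8.83586168e+01, -3.84560645e+01, -2.30116120e-04,
        5.16058193e-03, -1.07890384e-05]), 'ee_pos': array([ 0.1791539 , -0.5984676 ,  0.24774867]), 'ee_rot': array([-3.10735836e+00, -4.55055296e-01,  1.05806700e-04]), 'contact_force': array([ 0.01605032,  0.8585414 , -0.2866451 ]), 'wrist_torque': array([ 5.61775873e-02, -2.73514450e-02,  1.02767701e-05]), 'grip_force': 0.0, 'gripper_width': 0.08522396998335798}
['MotionError', '__class__', '__delattr__', '__dict__', '__dir__', '__doc__', '__eq__', '__format__', '__ge__', '__getattribute__', '__getstate__', '__gt__', '__hash__', '__init__', '__init_subclass__', '__le__', '__lt__', '__module__', '__ne__', '__new__', '__reduce__', '__reduce_ex__', '__repr__', '__setattr__', '__sizeof__', '__str__', '__subclasshook__', '__weakref__', 'finger_overhang'] 0.017
```

View pics/top0.png

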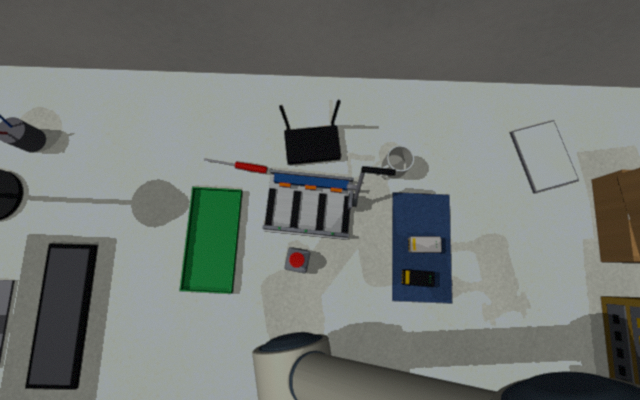

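View pics/scene0.png

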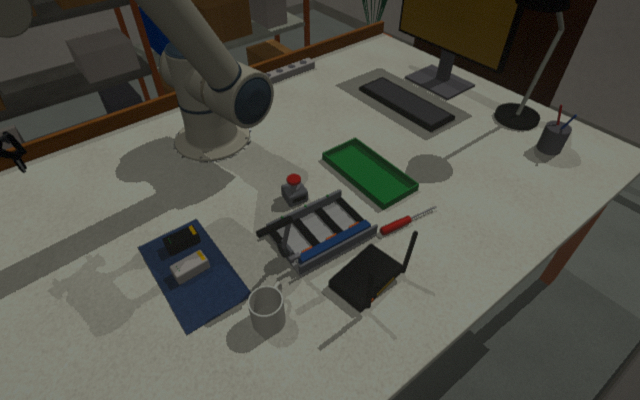

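The top view shows two routers on the mat, black at (420,278) and a white or grey one at (425,243). The fixture is at (310,205) with its plugs up (+x), the lever at (365,180), the plunger at (297,260) and the tray at (212,240). Next I'll measure them.

```bash
cat > h.py <<'E'
import numpy as np, cv2
from station import readout, viewer
def look(n):
    p,d=viewer.camera(n); return p,d,viewer.calibration(n)
def cast(uv,z,c):
    uv=np.atleast_2d(np.asarray(uv,float)); r=np.c_[uv,np.ones(len(uv))]@np.linalg.inv(c["mtx"]).T
    r=r@c["R"]; o=-c["R"].T@c["t"]; return (o+r*((z-o[2])/r[:,2])[:,None])
def cloud(d,c):
    v,u=np.mgrid[:d.shape[0],:d.shape[1]]; r=np.stack([u,v,np.ones_like(u)],-1)@np.linalg.inv(c["mtx"]).T*d[...,None]
    return (r-c["t"])@c["R"]
def rect(P):
    (x,y),(w,h),a=cv2.minAreaRect((P[:,:2]*1000).astype(np.float32))
    if w<h: w,h,a=h,w,a+90
    return np.round([x,y,w,h,a],1)
def hsv(p): return cv2.cvtColor(p,cv2.COLOR_RGB2HSV)
E
cat > m.py <<'E'
from h import *
for n in("top","scene"):
    p,d,c=look(n); H=hsv(p); X=cloud(d,c); h,s,v=[H[...,i].astype(int) for i in range(3)]
    ws=(X[...,0]>.2)&(X[...,0]<1.1)&(abs(X[...,1])<.7)&(d>0)&(X[...,2]<.25)&(X[...,2]>-.02)
    print(n,"table z",np.median(X[ws][:,2]), "std",X[ws&(abs(X[...,2])<.01)][:,2].std())
    for name,m,z in [("blue",(h>100)&(h<125)&(s>90),None),("green",(h>50)&(h<85)&(s>120),None),("red",((h<6)|(h>174))&(s>150)&(v>60),None),("orange",(h>=6)&(h<18)&(s>150)&(v>80),None),("yellow",(h>=19)&(h<35)&(s>120)&(v>70),None)]:
        k,L,st,ce=cv2.connectedComponentsWithStats((m&ws).astype(np.uint8))
        for i in range(1,k):
            if st[i,4]<12: continue
            P=X[L==i]; print(name,st[i,4],"px",ce[i].round(1),"z",np.percentile(P[:,2],[5,50,95]).round(4),"rect",rect(P),"med",np.median(P,0).round(4))
E
python3 m.py
```

```text
top table z 4.846770351121059e-05 std 0.002668821745946384
blue 660 px [310.5 180.6] z [0.0387 0.0472 0.0505] rect [687.7  18.8 224.6  31.2  85.9] med [0.6856 0.0197 0.0472]
blue 5099 px [421.1 245.4] z [0.0002 0.0037 0.0075] rect [ 503.3 -322.6  326.   175.9  179.2] med [ 0.5094 -0.3221  0.0037]
green 5243 px [211.2 240.3] z [0.0008 0.0044 0.0257] rect [505.9 307.7 305.  148.5 178.4] med [0.5013 0.3132 0.0044]
red 195 px [250.8 167.1] z [0.018  0.023  0.0267] rect [728.6 206.3  98.   21.3  82.5] med [0.7283 0.2042 0.023 ]
red 172 px [296.3 259.4] z [0.0811 0.0841 0.0873] rect [451.1  52.7  39.1  38.6  91.6] med [0.4507 0.0524 0.0841]
orange 36 px [284.6 184.4] z [0.0364 0.0391 0.0417] rect [672.9  97.8  33.4   9.9  88.4] med [0.674  0.0964 0.0391]
orange 37 px [310.  186.9] z [0.0357 0.0396 0.0426] rect [667.4  20.7  30.7  10.5  87.6] med [0.6676 0.0207 0.0396]
orange 36 px [335.9 189.6] z [0.0366 0.0395 0.0432] rect [662.  -57.8  30.8  10.5  85.4] med [ 0.6613 -0.0578  0.0395]
yellow 34 px [413.9 243.8] z [0.0377 0.0402 0.0432] rect [ 506.6 -290.    32.4    7.1  179.8] med [ 0.5052
[... 801 characters left out ...]
395.8 224.5] z [0.0142 0.0226 0.0273] rect [734.1 205.5  98.1  18.8  81.5] med [0.7364 0.2034 0.0226]
orange 12 px [353.6 224.1] z [0.0378 0.0401 0.0474] rect [674.1  98.6  29.    9.7  87. ] med [0.6711 0.0972 0.0401]
orange 14 px [331.3 235.8] z [0.0378 0.04   0.0479] rect [668.5  22.   30.2   9.3  87.2] med [0.6656 0.0211 0.04  ]
orange 14 px [307.3 248.4] z [0.0386 0.0403 0.0498] rect [664.3 -56.7  30.   10.5  93.1] med [ 0.6603 -0.0551  0.0403]
yellow 38 px [192.  229.6] z [0.0386 0.0404 0.043 ] rect [ 409.7 -267.    34.7   10.1  176.4] med [ 0.4088 -0.267   0.0404]
yellow 38 px [200.5 255.2] z [0.0377 0.0402 0.0426] rect [ 506.8 -288.8   35.8    9.7  179.2] med [ 0.5058 -0.2884  0.0402]
```

```bash
cat > m2.py <<'E'
from h import *
th=np.deg2rad(-4.7); R=np.array([[np.cos(th),-np.sin(th)],[np.sin(th),np.cos(th)]])
for n in("top","scene"):
    p,d,c=look(n); H=hsv(p); X=cloud(d,c); 
    m=(X[...,0]>.33)&(X[...,0]<.69)&(X[...,1]>-.43)&(X[...,1]<-.22)&(X[...,2]>.034)&(X[...,2]<.046)
    k,L,st,ce=cv2.connectedComponentsWithStats(m.astype(np.uint8))
    for i in range(1,k):
        if st[i,4]>40: print(n,"router",st[i,4],ce[i].round(),rect(X[L==i]),np.median(X[L==i][:,2]).round(4),"rgb",np.median(p[L==i],0))
    # fixture frame cloud
    F=X.copy(); F[...,:2]=(X[...,:2]-[0.603,0.0245])@R
    f=F.reshape(-1,3); q=p.reshape(-1,3)
    for lo,hi,nm in[(.009,.015,"floor"),(.016,.023,"ridge"),(.031,.037,"front"),(.043,.054,"top")]:
        s=f[(f[:,2]>lo)&(f[:,2]<hi)&(abs(f[:,0])<.16)&(abs(f[:,1])<.15)]
        print(nm,len(s),np.percentile(s[:,:2]*1000,[1,10,50,90,99],axis=0).round(1).tolist())
    s=f[(f[:,2]>.19)&(f[:,2]<.26)&(abs(f[:,0])<.2)&(abs(f[:,1])<.3)]
    if len(s): print("grip",len(s),np.percentile(s*1000,[2,50,98],axis=0).round(1).tolist())
    s=f[(f[:,2]>.07)&(f[:,2]<.17)&(abs(f[:,0])<.2)&(abs(f[:,1])<.16)]
    if len(s): print("shaft",len(s),np.percentile(s*1000,[2,50,98],axis=0).round(1).tolist())
E
python3 m2.py
python3 -c "
import cv2
a=cv2.imread('pics/top0.png')[150:310,180:470]; b=cv2.imread('pics/scene0.png')[180:320,130:410]
cv2.imwrite('pics/c0.png',cv2.resize(a,None,fx=2.7,fy=2.7,interpolation=3)); cv2.imwrite('pics/c1.png',cv2.resize(b,None,fx=2.8,fy=2.8,interpolation=3))"
```

```text
top router 447 [425. 244.] [ 506.2 -324.9   89.9   41.5   91.6] 0.0398 rgb [133. 128. 125.]
top router 494 [419. 278.] [ 407.9 -302.5   89.1   45.9   87.3] 0.0395 rgb [13. 15. 14.]
floor 2067 [[-77.3, -118.7], [-55.0, -91.0], [2.1, 2.1], [61.3, 95.2], [106.8, 124.8]]
ridge 1086 [[-72.8, -124.8], [-49.0, -113.6], [-2.5, 28.3], [49.0, 118.4], [147.9, 142.5]]
front 221 [[-123.1, -116.4], [-71.9, -62.8], [143.5, 42.9], [157.7, 80.0], [159.3, 111.1]]
top 1177 [[-149.4, -126.4], [-71.3, -95.8], [78.8, -0.7], [101.4, 92.6], [106.4, 121.1]]
grip 257 [[78.7, -214.4, 196.0], [86.4, -168.7, 218.7], [97.0, -129.1, 223.2]]
shaft 284 [[-173.8, -139.5, 72.4], [-147.2, 6.9, 84.8], [68.8, 33.6, 162.1]]
scene router 439 [180. 236.] [ 408.  -302.7   89.6   48.2   88.3] 0.0396 rgb [22. 23. 20.]
scene router 524 [188. 263.] [ 505.7 -324.5   89.9   50.1   90.5] 0.0396 rgb [104.  98.  92.]
floor 1566 [[-123.4, -125.7], [-54.1, -92.7], [-2.5, 0.4], [66.5, 93.5], [107.5, 116.2]]
ridge 1028 [[-127.4, -125.0], [-63.1, -105.4], [-10.2, 29.8], [104.6, 118.0], [108.1, 143.7]]
front 381 [[-134.2, -139.0], [-66.7, -76.5], [106.4, 29.6], [157.1, 86.8], [159.7, 124.7]]
top 1354 [[-154.1, -139.5], [-126.5, -99.6], [81.3, -0.3], [103.2, 89.3], [107.2, 121.6]]
grip 320 [[82.9, -215.2, 198.4], [93.2, -173.6, 218.8], [97.9, -130.3, 222.3]]
shaft 234 [[-173.9, -139.8, 74.4], [-139.1, 1.1, 85.7], [77.8, 33.0, 167.8]]
```

View pics/c0.png

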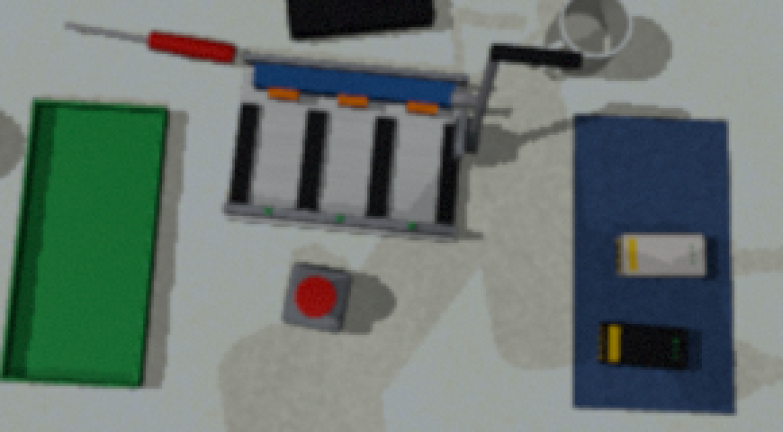

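View pics/c1.png

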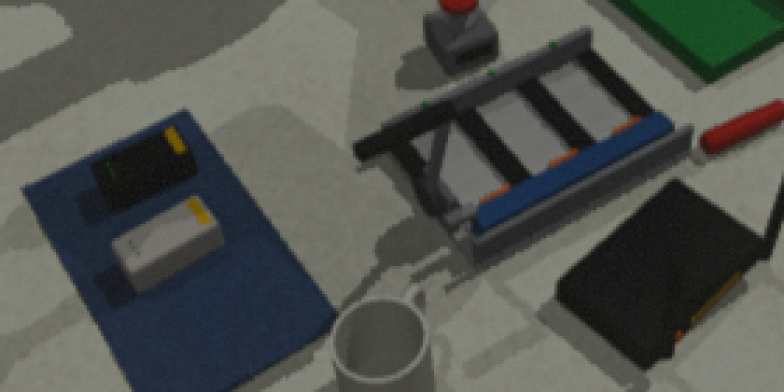

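The crops confirm both routers have their yellow ports towards +y. The lever's bar extends outward along the fixture's -y, close above the mug at (595,30). I'll refine the fixture frame now.

```bash
cat > m3.py <<'E'
from h import *
for n in("top","scene"):
    p,d,c=look(n); X=cloud(d,c); g=p.max(-1)
    m=(g<40)&(X[...,2]>.012)&(X[...,2]<.027)&(abs(X[...,0]-.6)<.08)&(abs(X[...,1]-.02)<.16)
    k,L,st,ce=cv2.connectedComponentsWithStats(m.astype(np.uint8),connectivity=4); C=[]
    for i in range(1,k):
        if st[i,4]>60: 
            r=rect(X[L==i]); C.append(np.r_[r,np.median(X[L==i],0)]); print(n,"ridge",st[i,4],ce[i].round(),r,np.median(X[L==i][:,2]).round(4))
    r=p.astype(int); m=(r[...,0]>1.5*r[...,1])&(r[...,1]>1.3*r[...,2])&(r[...,0]>80)&(X[...,2]>.01)&(X[...,2]<.05)&(abs(X[...,0]-.66)<.03)&(abs(X[...,1]-.02)<.12)
    print("orange mean",X[m].mean(0).round(4))
    # mid-bay x profile of height in fixture frame
    th=np.deg2rad(-4.7); R=np.array([[np.cos(th),-np.sin(th)],[np.sin(th),np.cos(th)]])
    F=X.copy(); F[...,:2]=(X[...,:2]-[0.603,0.0245])@R; f=F.reshape(-1,3)
    for lo in range(-90,-44,3):
        s=f[(abs(f[:,0]*1000-lo-1.5)<1.5)&(abs(f[:,1])<.02)&(f[:,2]<.1)]; print(lo,np.percentile(s[:,2]*1000,[10,50,90]).round() if len(s) else 0,end=' ')
    print()
    mug=X[(X[...,2]>.07)&(X[...,2]<.1)&(X[...,0]>.65)&(X[...,1]<-.1)&(X[...,1]>-.4)]; print("mug",rect(mug))
E
python3 m3.py
```

```text
top ridge 198 [270. 207.] [608.7 139.8 110.2  17.1 176. ] 0.0192
top ridge 216 [295. 209.] [602.2  63.9 108.1  18.9 175.8] 0.0193
top ridge 217 [321. 212.] [597.2 -13.8 109.8  18.2 175.9] 0.0192
top ridge 182 [345. 216.] [590.  -90.8 108.4  18.2 175.3] 0.0195
orange mean [0.6676 0.022  0.0394]
-90 [-3. -1.  1.] -87 [-1. -0.  2.] -84 [-3. -0.  1.] -81 [-5. -1.  7.] -78 [ 9. 11. 14.] -75 [11. 25. 43.] -72 [44. 46. 48.] -69 [43. 46. 47.] -66 [44. 44. 47.] -63 0 -60 [ 9. 11. 16.] -57 [ 9. 12. 14.] -54 [ 7. 11. 13.] -51 [11. 12. 15.] -48 [10. 12. 16.] -45 [10. 11. 14.] 
mug [ 752.4 -241.2   78.9   78.5  162.7]
scene ridge 202 [348. 209.] [603.5 140.2 117.4  21.2 176.5] 0.0198
scene ridge 238 [327. 220.] [598.8  62.6 118.   27.6 171.6] 0.0199
scene ridge 247 [305. 232.] [593.9 -13.9 116.   23.3 174.6] 0.0198
scene ridge 91 [276. 236.] [558.3 -88.5  46.6  20.1 176.4] 0.0203
orange mean [0.6669 0.0161 0.042 ]
-90 0 -87 0 -84 0 -81 0 -78 [44. 44. 44.] -75 [47. 47. 48.] -72 [44. 47. 48.] -69 [13. 45. 49.] -66 [14. 30. 45.] -63 [11. 26. 41.] -60 [11. 13. 14.] -57 [10. 12. 13.] -54 [10. 12. 14.] -51 [10. 13. 15.] -48 [10. 14. 15.] -45 [11. 13. 14.] 
mug [ 705.5 -205.9  197.2   79.1  143.1]
```

```bash
cat > go.py <<'E'
# python3 go.py x y z psi(deg) [x y z psi ...]: prints the call numbers (grip left out) for successive targets, tool down
import sys, numpy as np
from station import readout
from scipy.spatial.transform import Rotation as Ro
def frame(psi): c,s=np.cos(psi),np.sin(psi); return np.array([[c,s,0],[s,-c,0],[0,0,-1.]])
s=readout.read_state(); p=np.array(s["ee_pos"]); T=Ro.from_rotvec(s["ee_rot"]).as_matrix()
print("t",round(s["time"],1),"pos",p.round(4),"psi",np.rad2deg(np.arctan2(T[1,0],T[0,0])).round(2),"tilt z",T[:,2].round(4),"F",s["contact_force"].round(1),"w",round(s["gripper_width"],4),"g",round(s["grip_force"],1))
a=[float(v) for v in sys.argv[1:]]
for i in range(0,len(a),4):
    g=np.array(a[i:i+3]); G=frame(np.deg2rad(a[i+3])); first=True
    while first or np.linalg.norm(g-p)>1e-4:
        w=Ro.from_matrix(T.T@G).as_rotvec()/np.pi; d=T.T@(g-p)/.12; k=max(1,np.ceil(abs(d).max()-1e-9))
        d=d/k; print(d.round(3),w.round(3),"rows",max(int(np.ceil(np.linalg.norm(d)*.12/.05)),int(np.ceil(np.linalg.norm(w)*180/8.59))))
        p=p+T@d*.12; T=G; first=False
    print("-- reached",g)
E
python3 go.py .408 -.3025 .14 87.5 .408 -.3025 .034 87.5
```

```text
t 0.4 pos [ 0.1792 -0.5987  0.2482] psi 16.66 tilt z [-0.e+00  2.e-04 -1.e+00] F [-0.1 -0.3 -0.5] w 0.0854 g 0.0
[ 0.845 -0.606  0.301] [-0.    -0.    -0.394] rows 9
[0.85  0.599 0.301] [0. 0. 0.] rows 3
[0.85  0.599 0.301] [0. 0. 0.] rows 3
-- reached [ 0.408  -0.3025  0.14  ]
[0.    0.    0.883] [0. 0. 0.] rows 3
-- reached [ 0.408  -0.3025  0.034 ]
```

>>> {"op": "arm_command", "data": {"steps": [[0, 0.845, -0.606, 0.3, 0, 0, -0.394], [0, 0.845, -0.606, 0.3, 0, 0, -0.394], [0, 0.845, -0.606, 0.3, 0, 0, -0.394], [0, 0.845, -0.606, 0.3, 0, 0, -0.394], [0, 0.845, -0.606, 0.3, 0, 0, -0.394], [0, 0.845, -0.606, 0.3, 0, 0, -0.394], [0, 0.845, -0.606, 0.3, 0, 0, -0.394], [0, 0.845, -0.606, 0.3, 0, 0, -0.394], [0, 0.845, -0.606, 0.3, 0, 0, -0.394], [0, 0.845, -0.606, 0.3, 0, 0, -0.394], [0, 0.845, -0.606, 0.3, 0, 0, -0.394]]}}

```text
time: 1.5
ee_pos: [0.2555, -0.5, 0.2123]
ee_rot: [-2.27, -2.172, 0.0]
contact_force: [0.3, -0.3, 0.3]
gripper_width: 0.0853
grip_force: 0.0
```

>>> {"op": "arm_command", "data": {"steps": [[0, 0.85, 0.6, 0.3, 0, 0, 0], [0, 0.85, 0.6, 0.3, 0, 0, 0], [0, 0.85, 0.6, 0.3, 0, 0, 0], [0, 0.85, 0.6, 0.3, 0, 0, 0], [0, 0.85, 0.6, 0.3, 0, 0, 0]]}}

```text
time: 2.0
ee_pos: [0.3321, -0.401, 0.1763]
ee_rot: [2.267, 2.175, -0.0]
contact_force: [-0.9, -0.8, -0.2]
gripper_width: 0.0854
grip_force: 0.0
```

>>> {"op": "arm_command", "data": {"steps": [[0, 0.85, 0.6, 0.3, 0, 0, 0], [0, 0.85, 0.6, 0.3, 0, 0, 0], [0, 0.85, 0.6, 0.3, 0, 0, 0], [0, 0.85, 0.6, 0.3, 0, 0, 0], [0, 0.85, 0.6, 0.3, 0, 0, 0], [0, 0.85, 0.6, 0.3, 0, 0, 0]]}}

```text
time: 2.6
ee_pos: [0.4077, -0.3037, 0.1407]
ee_rot: [2.269, 2.172, -0.0]
contact_force: [0.1, -0.2, 1.1]
gripper_width: 0.0857
grip_force: 0.0
```

>>> {"op": "arm_command", "data": {"steps": [[0, 0, 0, 0.6, 0, 0, 0], [0, 0.01, 0, 0.75, 0, 0, 0], [0, 0.01, 0, 0.885, 0, 0, 0], [0, 0.01, 0, 0.885, 0, 0, 0], [0, 0.01, 0, 0.885, 0, 0, 0], [0.6, 0.01, 0, 0.885, 0, 0, 0], [0.7, 0.01, 0, 0.885, 0, 0, 0], [0.7, 0.01, 0, 0.885, 0, 0, 0], [0.7, 0.01, 0, 0.885, 0, 0, 0], [0.7, 0.01, 0, 0.885, 0, 0, 0], [0.7, 0.01, 0, 0.885, 0, 0, 0]], "force": 40}}

```text
time: 3.7
ee_pos: [0.4084, -0.3015, 0.0351]
ee_rot: [2.267, 2.173, 0.0]
contact_force: [-1.8, 0.1, 11.9]
gripper_width: 0.0454
grip_force: 39.5
```

```bash
python3 go.py .408 -.3025 .15 87.5 .6 .0247 .15 -4.6 .6 .0247 .044 -4.6
```

```text
t 3.7 pos [ 0.4084 -0.3015  0.0351] psi 87.58 tilt z [ 0.0012 -0.0013 -1.    ] F [-1.8  0.1 11.9] w 0.0454 g 39.5
[-0.01  -0.002 -0.957] [0. 0. 0.] rows 3
-- reached [ 0.408  -0.3025  0.15  ]
[ 0.931  0.493 -0.   ] [0.    0.    0.512] rows 11
[ 0.459 -0.949 -0.   ] [0. 0. 0.] rows 3
[ 0.459 -0.949 -0.   ] [0. 0. 0.] rows 3
-- reached [0.6    0.0247 0.15  ]
[-0.    -0.     0.883] [0. 0. 0.] rows 3
-- reached [0.6    0.0247 0.044 ]
```

>>> {"op": "arm_command", "data": {"steps": [[0.7, 0, 0, -0.3, 0, 0, 0], [0.7, 0, 0, -0.6, 0, 0, 0], [0.7, 0, 0, -0.96, 0, 0, 0], [0.7, 0, 0, -0.96, 0, 0, 0], [0.7, 0, 0, -0.96, 0, 0, 0]]}}

```text
time: 4.2
ee_pos: [0.4083, -0.3013, 0.1503]
ee_rot: [2.266, 2.173, 0.0]
contact_force: [-0.1, -0.1, -2.5]
gripper_width: 0.0454
grip_force: 44.0
```

>>> {"op": "arm_command", "data": {"steps": [[0.7, 0.08, 0.04, 0, 0, 0, 0.04], [0.7, 0.16, 0.08, 0, 0, 0, 0.08], [0.7, 0.24, 0.12, 0, 0, 0, 0.12], [0.7, 0.32, 0.16, 0, 0, 0, 0.16], [0.7, 0.4, 0.2, 0, 0, 0, 0.2], [0.7, 0.48, 0.25, 0, 0, 0, 0.24], [0.7, 0.56, 0.3, 0, 0, 0, 0.28], [0.7, 0.64, 0.34, 0, 0, 0, 0.32], [0.7, 0.72, 0.38, 0, 0, 0, 0.36], [0.7, 0.8, 0.42, 0, 0, 0, 0.4], [0.7, 0.86, 0.46, 0, 0, 0, 0.44], [0.7, 0.9, 0.48, 0, 0, 0, 0.48], [0.7, 0.93, 0.49, 0, 0, 0, 0.512], [0.7, 0.93, 0.49, 0, 0, 0, 0.512], [0.7, 0.93, 0.49, 0, 0, 0, 0.512]]}}

```text
time: 5.7
ee_pos: [0.471, -0.1918, 0.1484]
ee_rot: [-3.139, 0.12, 0.002]
contact_force: [-0.7, 0.1, -2.8]
gripper_width: 0.0448
grip_force: 43.9
```

```bash
python3 go.py .6 .0247 .15 -4.6 .6 .0247 .044 -4.6
```

```text
t 5.7 pos [ 0.471  -0.1918  0.1484] psi -4.38 tilt z [-1.5e-03  8.0e-04 -1.0e+00] F [-0.7  0.1 -2.8] w 0.0448 g 43.9
[ 0.467 -0.941 -0.007] [-0.     0.001  0.001] rows 3
[ 0.464 -0.942 -0.007] [0. 0. 0.] rows 3
-- reached [0.6    0.0247 0.15  ]
[-0.    -0.     0.883] [0. 0. 0.] rows 3
-- reached [0.6    0.0247 0.044 ]
```

>>> {"op": "arm_command", "data": {"steps": [[0.7, 0.2, -0.4, 0, 0, 0, 0], [0.7, 0.4, -0.8, 0, 0, 0, 0], [0.7, 0.465, -0.94, 0, 0, 0, 0], [0.7, 0.465, -0.94, 0, 0, 0, 0]]}}

```text
time: 6.1
ee_pos: [0.5373, -0.0816, 0.1488]
ee_rot: [-3.139, 0.116, -0.0]
contact_force: [1.3, -0.8, -1.0]
gripper_width: 0.0451
grip_force: 44.0
```

>>> {"op": "arm_command", "data": {"steps": [[0.7, 0.2, -0.4, 0, 0, 0, 0], [0.7, 0.4, -0.8, 0, 0, 0, 0], [0.7, 0.465, -0.94, 0, 0, 0, 0], [0.7, 0.465, -0.94, 0, 0, 0, 0], [0.7, 0.465, -0.94, 0, 0, 0, 0], [0.7, 0.465, -0.94, 0, 0, 0, 0]]}}

```text
time: 6.7
ee_pos: [0.6, 0.0228, 0.1489]
ee_rot: [3.139, -0.125, -0.002]
contact_force: [-1.0, 0.2, -1.4]
gripper_width: 0.0453
grip_force: 44.0
```

```bash
python3 go.py .6 .0247 .07 -4.6 .6 .0247 .043 -4.6; python3 - <<'E'
from h import *
for n in("top","scene"):
    p,d,c=look(n); X=cloud(d,c); H=hsv(p); h,s,v=[H[...,i].astype(int) for i in range(3)]
    m=(h>=19)&(h<35)&(s>120)&(v>60)&(X[...,0]>.35)&(X[...,0]<.7)&(abs(X[...,1])<.45)&(X[...,2]>.02)
    k,L,st,ce=cv2.connectedComponentsWithStats(m.astype(np.uint8))
    for i in range(1,k):
        if st[i,4]>8: print(n,st[i,4],ce[i].round(),rect(X[L==i]),np.median(X[L==i],0).round(4))
    cv2.imwrite(f"pics/{n}1.png",p[:,:,::-1])
E
```

```text
t 6.7 pos [0.6    0.0228 0.1489] psi -4.57 tilt z [-1.e-03 -2.e-04 -1.e+00] F [-1.   0.2 -1.4] w 0.0453 g 44.0
[-0.001 -0.016  0.658] [0. 0. 0.] rows 2
-- reached [0.6    0.0247 0.07  ]
[0.    0.    0.225] [0. 0. 0.] rows 1
-- reached [0.6    0.0247 0.043 ]
top 38 [414. 244.] [ 506.5 -288.9   32.7   10.2  177.9] [ 0.5064 -0.29    0.0401]
scene 45 [323. 200.] [635.2  21.   37.1  12.   84.1] [0.6341 0.0198 0.1543]
scene 37 [201. 255.] [ 505.9 -288.9   31.9    8.7    2. ] [ 0.5066 -0.2886  0.0404]
```

>>> {"op": "arm_command", "data": {"steps": [[0.7, 0, -0.015, 0.3, 0, 0, 0], [0.7, 0, -0.015, 0.55, 0, 0, 0], [0.7, 0, -0.015, 0.7, 0, 0, 0], [0.7, 0, -0.015, 0.78, 0, 0, 0], [0.7, 0, -0.015, 0.84, 0, 0, 0], [0.7, 0, -0.015, 0.87, 0, 0, 0], [0.7, 0, -0.015, 0.875, 0, 0, 0], [0.7, 0, -0.015, 0.875, 0, 0, 0], [0.7, 0, -0.015, 0.875, 0, 0, 0]]}}

```text
time: 7.7
ee_pos: [0.6012, 0.0257, 0.0449]
ee_rot: [3.139, -0.125, 0.002]
contact_force: [-0.5, -0.7, -2.5]
gripper_width: 0.0451
grip_force: 43.9
```

>>> {"op": "arm_command", "data": {"steps": [[0.7, 0, 0, 0.008, 0, 0, 0], [0.7, 0, 0, 0.014, 0, 0, 0], [0.7, 0, 0, 0.014, 0, 0, 0], [0.35, 0, 0, 0.014, 0, 0, 0], [0.27, 0, 0, 0.014, 0, 0, 0], [0.27, 0, 0, 0.014, 0, 0, 0], [0.27, 0, 0, 0.014, 0, 0, 0], [0.27, 0, 0, -0.2, 0, 0, 0], [0.27, 0, 0, -0.6, 0, 0, 0], [0.27, 0, 0, -1, 0, 0, 0], [0.27, 0, 0, -1, 0, 0, 0], [0.27, 0, 0, -1, 0, 0, 0]]}}

```text
time: 8.9
ee_pos: [0.6014, 0.0257, 0.1654]
ee_rot: [3.139, -0.125, 0.004]
contact_force: [0.2, 0.0, -0.8]
gripper_width: 0.0621
grip_force: 0.0
```

```bash
python3 go.py .506 -.215 .15 90 .5055 -.3245 .15 90 .5055 -.3245 .035 90
```

```text
t 8.9 pos [0.6014 0.0257 0.1654] psi -4.58 tilt z [ 2.3e-03 -1.0e-04 -1.0e+00] F [ 0.2  0.  -0.8] w 0.0621 g 0.0
[-0.211  0.688  0.042] [ 0.001 -0.001 -0.525] rows 12
[-0.669 -0.265  0.043] [0. 0. 0.] rows 2
[-0.669 -0.265  0.043] [0. 0. 0.] rows 2
-- reached [ 0.506 -0.215  0.15 ]
[-0.913 -0.004  0.   ] [0. 0. 0.] rows 3
-- reached [ 0.5055 -0.3245  0.15  ]
[0.    0.    0.958] [0. 0. 0.] rows 3
-- reached [ 0.5055 -0.3245  0.035 ]
```

>>> {"op": "arm_command", "data": {"steps": [[0, -0.211, 0.69, 0.04, 0, 0, -0.525], [0, -0.211, 0.69, 0.04, 0, 0, -0.525], [0, -0.211, 0.69, 0.04, 0, 0, -0.525], [0, -0.211, 0.69, 0.04, 0, 0, -0.525], [0, -0.211, 0.69, 0.04, 0, 0, -0.525], [0, -0.211, 0.69, 0.04, 0, 0, -0.525], [0, -0.211, 0.69, 0.04, 0, 0, -0.525], [0, -0.211, 0.69, 0.04, 0, 0, -0.525], [0, -0.211, 0.69, 0.04, 0, 0, -0.525], [0, -0.211, 0.69, 0.04, 0, 0, -0.525], [0, -0.211, 0.69, 0.04, 0, 0, -0.525], [0, -0.211, 0.69, 0.04, 0, 0, -0.525], [0, -0.211, 0.69, 0.04, 0, 0, -0.525]]}}

```text
time: 10.2
ee_pos: [0.5685, -0.0547, 0.1585]
ee_rot: [-2.226, -2.215, 0.002]
contact_force: [-0.6, -0.4, -0.3]
gripper_width: 0.0856
grip_force: 0.0
```

>>> {"op": "arm_command", "data": {"steps": [[0, -0.67, -0.265, 0.04, 0, 0, 0], [0, -0.67, -0.265, 0.04, 0, 0, 0], [0, -0.67, -0.265, 0.04, 0, 0, 0], [0, -0.67, -0.265, 0.04, 0, 0, 0]]}}

```text
time: 10.6
ee_pos: [0.5368, -0.1357, 0.1543]
ee_rot: [-2.228, -2.214, 0.0]
contact_force: [0.3, 0.4, -0.5]
gripper_width: 0.0851
grip_force: 0.0
```

```bash
python3 - <<'E'
from h import *
for n in("top","scene"):
    p,d,c=look(n); X=cloud(d,c)
    m=(X[...,0]>.33)&(X[...,0]<.69)&(X[...,1]>-.43)&(X[...,1]<-.19)&(X[...,2]>.034)&(X[...,2]<.046)
    k,L,st,ce=cv2.connectedComponentsWithStats(m.astype(np.uint8))
    for i in range(1,k):
        if st[i,4]>40: print(n,"router",st[i,4],ce[i].round(),rect(X[L==i]),np.median(X[L==i][:,2]).round(4))
    m=(X[...,2]>.043)&(X[...,2]<.053)&(abs(X[...,0]-.6)<.055)&(abs(X[...,1]-.025)<.13)
    k,L,st,ce=cv2.connectedComponentsWithStats(m.astype(np.uint8))
    for i in range(1,k):
        if st[i,4]>40: print(n,"in bay",st[i,4],ce[i].round(),rect(X[L==i]),np.median(X[L==i][:,2]).round(4))
E
python3 go.py .5055 -.3245 .15 90.5 .5055 -.3245 .035 90.5
```

```text
top router 161 [435. 244.] [ 507.  -351.9   43.    34.2  178.5] 0.0395
top in bay 448 [308. 209.] [599.7  24.8  89.9  45.5 174.1] 0.0472
scene router 526 [188. 263.] [ 506.9 -324.3   89.7   50.1   89.8] 0.0395
scene in bay 395 [317. 220.] [600.3  25.4  90.6  46.7 175.5] 0.0478
t 10.7 pos [ 0.5373 -0.1346  0.1545] psi 89.82 tilt z [-2.e-04  3.e-04 -1.e+00] F [-1.1 -0.4 -0.1] w 0.0852 g 0.0
[-0.792 -0.13   0.019] [-0.    -0.    -0.004] rows 2
[-0.79  -0.139  0.019] [0. 0. 0.] rows 2
-- reached [ 0.5055 -0.3245  0.15  ]
[0.    0.    0.958] [0. 0. 0.] rows 3
-- reached [ 0.5055 -0.3245  0.035 ]
```

>>> {"op": "arm_command", "data": {"steps": [[0, -0.79, -0.13, 0.02, 0, 0, 0], [0, -0.79, -0.13, 0.02, 0, 0, 0], [0, -0.79, -0.13, 0.02, 0, 0, 0], [0, -0.79, -0.13, 0.02, 0, 0, 0]]}}

```text
time: 11.1
ee_pos: [0.5216, -0.23, 0.1521]
ee_rot: [-2.225, -2.218, -0.0]
contact_force: [0.8, -0.0, 0.2]
gripper_width: 0.0855
grip_force: 0.0
```

>>> {"op": "arm_command", "data": {"steps": [[0, -0.79, -0.13, 0.02, 0, 0, 0], [0, -0.79, -0.13, 0.02, 0, 0, 0], [0, -0.79, -0.13, 0.02, 0, 0, 0], [0, -0.79, -0.13, 0.02, 0, 0, 0], [0, -0.79, -0.13, 0.02, 0, 0, 0], [0, -0.79, -0.13, 0.02, 0, 0, 0]]}}

```text
time: 11.7
ee_pos: [0.5061, -0.3231, 0.1499]
ee_rot: [-2.221, -2.221, -0.0]
contact_force: [-0.4, 0.6, 0.3]
gripper_width: 0.0854
grip_force: 0.0
```

>>> {"op": "arm_command", "data": {"steps": [[0, 0, 0, 0.6, 0, 0, 0], [0, 0, 0, 0.8, 0, 0, 0], [0, 0, 0, 0.96, 0, 0, 0], [0, 0, 0, 0.96, 0, 0, 0], [0, 0, 0, 0.96, 0, 0, 0], [0.6, 0, 0, 0.96, 0, 0, 0], [0.7, 0, 0, 0.96, 0, 0, 0], [0.7, 0, 0, 0.96, 0, 0, 0], [0.7, 0, 0, 0.96, 0, 0, 0], [0.7, 0, 0, 0.96, 0, 0, 0], [0.7, 0, 0, 0.96, 0, 0, 0]]}}

```text
time: 12.8
ee_pos: [0.5062, -0.3251, 0.0359]
ee_rot: [2.222, 2.219, 0.001]
contact_force: [-0.1, 1.7, 9.7]
gripper_width: 0.0454
grip_force: 39.6
```

```bash
python3 go.py .5055 -.3245 .15 90.5 .606 .1035 .15 -4.6 .606 .1035 .044 -4.6
```

```text
t 12.8 pos [ 0.5062 -0.3251  0.0359] psi 89.92 tilt z [ 0.0016 -0.0012 -1.    ] F [-0.1  1.7  9.7] w 0.0454 g 39.6
[ 0.004 -0.005 -0.95 ] [ 0.001  0.    -0.003] rows 3
-- reached [ 0.5055 -0.3245  0.15  ]
[0.89  0.217 0.   ] [0.    0.    0.528] rows 12
[ 0.137 -0.906  0.   ] [0. 0. 0.] rows 3
[ 0.137 -0.906  0.   ] [0. 0. 0.] rows 3
[ 0.137 -0.906  0.   ] [0. 0. 0.] rows 3
-- reached [0.606  0.1035 0.15  ]
[-0.    -0.     0.883] [0. 0. 0.] rows 3
-- reached [0.606  0.1035 0.044 ]
```

>>> {"op": "arm_command", "data": {"steps": [[0.7, 0, 0, -0.3, 0, 0, 0], [0.7, 0, 0, -0.6, 0, 0, 0], [0.7, 0, 0, -0.95, 0, 0, 0], [0.7, 0, 0, -0.95, 0, 0, 0], [0.7, 0, 0, -0.95, 0, 0, 0]]}}

```text
time: 13.3
ee_pos: [0.506, -0.325, 0.1499]
ee_rot: [2.221, 2.218, 0.0]
contact_force: [-0.9, 0.7, -2.7]
gripper_width: 0.0453
grip_force: 42.9
```

>>> {"op": "arm_command", "data": {"steps": [[0.7, 0.08, 0.02, 0, 0, 0, 0.04], [0.7, 0.16, 0.04, 0, 0, 0, 0.08], [0.7, 0.24, 0.06, 0, 0, 0, 0.12], [0.7, 0.32, 0.08, 0, 0, 0, 0.16], [0.7, 0.4, 0.1, 0, 0, 0, 0.2], [0.7, 0.48, 0.12, 0, 0, 0, 0.24], [0.7, 0.56, 0.14, 0, 0, 0, 0.28], [0.7, 0.64, 0.16, 0, 0, 0, 0.32], [0.7, 0.72, 0.18, 0, 0, 0, 0.36], [0.7, 0.8, 0.2, 0, 0, 0, 0.4], [0.7, 0.86, 0.21, 0, 0, 0, 0.44], [0.7, 0.89, 0.217, 0, 0, 0, 0.48], [0.7, 0.89, 0.217, 0, 0, 0, 0.525], [0.7, 0.89, 0.217, 0, 0, 0, 0.525], [0.7, 0.89, 0.217, 0, 0, 0, 0.525]]}}

```text
time: 14.8
ee_pos: [0.5314, -0.2178, 0.1478]
ee_rot: [-3.139, 0.119, 0.002]
contact_force: [-0.3, 0.2, -1.4]
gripper_width: 0.0451
grip_force: 42.9
```

>>> {"op": "arm_command", "data": {"steps": [[0.7, 0.06, -0.4, 0, 0, 0, 0], [0.7, 0.12, -0.8, 0, 0, 0, 0], [0.7, 0.137, -0.906, 0, 0, 0, 0], [0.7, 0.137, -0.906, 0, 0, 0, 0]]}}

```text
time: 15.2
ee_pos: [0.557, -0.1091, 0.1483]
ee_rot: [-3.139, 0.116, 0.001]
contact_force: [0.2, -1.2, -1.9]
gripper_width: 0.0449
grip_force: 42.8
```

>>> {"op": "arm_command", "data": {"steps": [[0.7, 0.06, -0.4, 0, 0, 0, 0], [0.7, 0.12, -0.8, 0, 0, 0, 0], [0.7, 0.137, -0.906, 0, 0, 0, 0], [0.7, 0.137, -0.906, 0, 0, 0, 0]]}}

```text
time: 15.6
ee_pos: [0.5822, -0.0032, 0.1484]
ee_rot: [3.139, -0.12, -0.0]
contact_force: [-0.4, -0.9, -1.4]
gripper_width: 0.0452
grip_force: 42.9
```

>>> {"op": "arm_command", "data": {"steps": [[0.7, 0.06, -0.4, 0, 0, 0, 0], [0.7, 0.12, -0.8, 0, 0, 0, 0], [0.7, 0.137, -0.906, 0, 0, 0, 0], [0.7, 0.137, -0.906, 0, 0, 0, 0], [0.7, 0.137, -0.906, 0, 0, 0, 0], [0.7, 0.137, -0.906, 0, 0, 0, 0], [0.7, 0.137, -0.906, 0, 0, 0, 0]]}}

```text
time: 16.3
ee_pos: [0.607, 0.1017, 0.1487]
ee_rot: [3.139, -0.128, -0.0]
contact_force: [-1.4, -0.7, -1.1]
gripper_width: 0.0452
grip_force: 42.9
```

```bash
python3 go.py .606 .1035 .0445 -4.6; python3 - <<'E'
from h import *
for n in("top","scene"):
    p,d,c=look(n); X=cloud(d,c)
    m=(X[...,2]>.043)&(X[...,2]<.053)&(abs(X[...,0]-.6)<.055)&(abs(X[...,1]-.025)<.13)
    k,L,st,ce=cv2.connectedComponentsWithStats(m.astype(np.uint8))
    for i in range(1,k):
        if st[i,4]>40: print(n,"in bay",st[i,4],ce[i].round(),rect(X[L==i]),np.median(X[L==i][:,2]).round(4))
E
```

```text
t 16.3 pos [0.607  0.1017 0.1487] psi -4.66 tilt z [-2.e-04 -2.e-04 -1.e+00] F [-1.4 -0.7 -1.1] w 0.0452 g 42.9
[-0.009 -0.015  0.868] [ 0.  0. -0.] rows 3
-- reached [0.606  0.1035 0.0445]
top in bay 304 [310. 208.] [599.1  20.   89.8  35.7 175.4] 0.0472
scene in bay 391 [317. 220.] [598.4  25.8  92.2  46.  174.2] 0.0481
```

>>> {"op": "arm_command", "data": {"steps": [[0.7, -0.005, -0.01, 0.3, 0, 0, 0], [0.7, -0.005, -0.01, 0.55, 0, 0, 0], [0.7, -0.005, -0.01, 0.7, 0, 0, 0], [0.7, -0.005, -0.01, 0.78, 0, 0, 0], [0.7, -0.005, -0.01, 0.83, 0, 0, 0], [0.7, -0.005, -0.01, 0.86, 0, 0, 0], [0.7, -0.005, -0.01, 0.872, 0, 0, 0], [0.7, -0.005, -0.01, 0.872, 0, 0, 0], [0.7, -0.005, -0.01, 0.872, 0, 0, 0], [0.7, -0.005, -0.01, 0.872, 0, 0, 0]]}}

```text
time: 17.4
ee_pos: [0.6068, 0.1045, 0.0445]
ee_rot: [-3.139, 0.125, -0.001]
contact_force: [0.3, -0.0, -1.1]
gripper_width: 0.0453
grip_force: 42.8
```

>>> {"op": "arm_command", "data": {"steps": [[0.7, 0, 0.012, 0, 0, 0, 0], [0.7, 0, 0.012, 0.006, 0, 0, 0], [0.7, 0, 0.012, 0.006, 0, 0, 0], [0.35, 0, 0.012, 0.006, 0, 0, 0], [0.27, 0, 0.012, 0.006, 0, 0, 0], [0.27, 0, 0.012, 0.006, 0, 0, 0], [0.27, 0, 0.012, 0.006, 0, 0, 0], [0.27, 0, 0.012, -0.2, 0, 0, 0], [0.27, 0, 0.012, -0.6, 0, 0, 0], [0.27, 0, 0.012, -1, 0, 0, 0], [0.27, 0, 0.012, -1, 0, 0, 0], [0.27, 0, 0.012, -1, 0, 0, 0]]}}

```text
time: 18.6
ee_pos: [0.6069, 0.1031, 0.1652]
ee_rot: [-3.139, 0.125, -0.004]
contact_force: [-0.5, -0.3, -1.0]
gripper_width: 0.0624
grip_force: 0.0
```

```bash
python3 go.py .56 -.03 .27 85.4 .678 -.154 .28 85.4 .678 -.154 .213 85.4
```

```text
t 18.6 pos [0.6069 0.1031 0.1652] psi -4.58 tilt z [ 2.3e-03  2.0e-04 -1.0e+00] F [-0.5 -0.3 -1. ] w 0.0624 g 0.0
[-0.15   0.568 -0.437] [ 0.    -0.001 -0.5  ] rows 11
[-0.568 -0.15  -0.437] [0. 0. 0.] rows 2
-- reached [ 0.56 -0.03  0.27]
[-0.476  0.532 -0.042] [0. 0. 0.] rows 2
[-0.476  0.532 -0.042] [0. 0. 0.] rows 2
-- reached [ 0.678 -0.154  0.28 ]
[0.    0.    0.558] [0. 0. 0.] rows 2
-- reached [ 0.678 -0.154  0.213]
```

Next I'll rise to a safe height near the lever, then look.

>>> {"op": "arm_command", "data": {"steps": [[0, -0.15, 0.57, -0.44, 0, 0, -0.5], [0, -0.15, 0.57, -0.44, 0, 0, -0.5], [0, -0.15, 0.57, -0.44, 0, 0, -0.5], [0, -0.15, 0.57, -0.44, 0, 0, -0.5], [0, -0.15, 0.57, -0.44, 0, 0, -0.5], [0, -0.15, 0.57, -0.44, 0, 0, -0.5], [0, -0.15, 0.57, -0.44, 0, 0, -0.5], [0, -0.15, 0.57, -0.44, 0, 0, -0.5], [0, -0.15, 0.57, -0.44, 0, 0, -0.5], [0, -0.15, 0.57, -0.44, 0, 0, -0.5], [0, -0.15, 0.57, -0.44, 0, 0, -0.5], [0, -0.15, 0.57, -0.44, 0, 0, -0.5], [0, -0.15, 0.57, -0.44, 0, 0, -0.5]]}}

```text
time: 19.9
ee_pos: [0.5826, 0.0363, 0.2158]
ee_rot: [-2.31, -2.127, 0.002]
contact_force: [0.1, -0.0, 0.6]
gripper_width: 0.0856
grip_force: 0.0
```

>>> {"op": "arm_command", "data": {"steps": [[0, -0.57, -0.15, -0.5, 0, 0, 0], [0, -0.57, -0.15, -0.5, 0, 0, 0], [0, -0.57, -0.15, -0.5, 0, 0, 0], [0, -0.57, -0.15, -0.5, 0, 0, 0], [0, -0.57, -0.15, -0.5, 0, 0, 0]]}}

```text
time: 20.4
ee_pos: [0.5593, -0.0299, 0.2759]
ee_rot: [-2.308, -2.129, 0.001]
contact_force: [0.2, 0.4, 0.3]
gripper_width: 0.0854
grip_force: 0.0
```

```bash
cat > m4.py <<'E'
from h import *
O=np.array([.600,.0247]); th=np.deg2rad(-4.6); R=np.array([[np.cos(th),-np.sin(th)],[np.sin(th),np.cos(th)]])
for n in("top","scene"):
    p,d,c=look(n); X=cloud(d,c)
    m=(X[...,2]>.04)&(X[...,2]<.054)&(abs(X[...,0]-.6)<.055)&(abs(X[...,1]-.025)<.13)
    k,L,st,ce=cv2.connectedComponentsWithStats(m.astype(np.uint8))
    for i in range(1,k):
        if st[i,4]>40: r=rect(X[L==i]); print(n,"in bay",st[i,4],ce[i].round(),r,"fix",((r[:2]/1000-O)@R*1000).round(1),np.median(X[L==i][:,2]).round(4))
    F=X.copy(); F[...,:2]=(X[...,:2]-O)@R
    m=(p.max(-1)<60)&(F[...,2]>.18)&(F[...,2]<.235)&(F[...,0]>-.1)&(F[...,0]<.13)&(F[...,1]<-.12)&(F[...,1]>-.24)
    if m.sum()>20: print(n,"bar",m.sum(),"fix 2/50/98",np.percentile(F[m]*1000,[2,50,98],axis=0).round(1).tolist(),"world med",np.median(X[m],0).round(4))
E
python3 m4.py; python3 go.py .678 -.154 .29 85.4 .678 -.154 .213 85.4
```

```text
top in bay 243 [278. 205.] [608.1 111.4  90.9  28.9 173. ] fix [ 1.1 87.1] 0.0473
top in bay 262 [307. 215.] [582.1  26.4  55.   45.7 175.3] fix [-18.    0.3] 0.0472
scene in bay 394 [340. 210.] [607.7 101.8  91.4  46.5 175.6] fix [ 1.5 77.5] 0.0476
scene in bay 420 [317. 220.] [600.5  25.1  90.6  46.1 175. ] fix [0.5 0.4] 0.0478
scene bar 309 fix 2/50/98 [[85.2, -214.5, 186.3], [96.0, -169.6, 218.0], [100.6, -130.6, 222.8]] world med [ 0.6816 -0.1521  0.218 ]
t 20.5 pos [ 0.5594 -0.0297  0.2758] psi 85.44 tilt z [-1.8e-03  4.0e-04 -1.0e+00] F [-0.7 -0.8 -0.6] w 0.0855 g 0.0
[-0.477  0.534 -0.06 ] [-0.001 -0.     0.   ] rows 2
[-0.477  0.534 -0.059] [0. 0. 0.] rows 2
-- reached [ 0.678 -0.154  0.29 ]
[0.    0.    0.642] [0. 0. 0.] rows 2
-- reached [ 0.678 -0.154  0.213]
```

>>> {"op": "arm_command", "data": {"steps": [[0, -0.477, 0.534, -0.06, 0, 0, 0], [0, -0.477, 0.534, -0.06, 0, 0, 0], [0, -0.477, 0.534, -0.06, 0, 0, 0], [0, -0.477, 0.534, -0.06, 0, 0, 0]]}}

```text
time: 20.9
ee_pos: [0.6191, -0.0924, 0.2828]
ee_rot: [-2.308, -2.129, 0.001]
contact_force: [0.4, -0.2, 0.3]
gripper_width: 0.0855
grip_force: 0.0
```

>>> {"op": "arm_command", "data": {"steps": [[0, -0.477, 0.534, -0.06, 0, 0, 0], [0, -0.477, 0.534, -0.06, 0, 0, 0], [0, -0.477, 0.534, -0.06, 0, 0, 0], [0, -0.477, 0.534, -0.06, 0, 0, 0], [0, -0.477, 0.534, -0.06, 0, 0, 0], [0, -0.477, 0.534, -0.06, 0, 0, 0]]}}

```text
time: 21.5
ee_pos: [0.6776, -0.1536, 0.2913]
ee_rot: [-2.307, -2.132, 0.0]
contact_force: [0.5, 0.4, -0.4]
gripper_width: 0.0854
grip_force: 0.0
```

```bash
python3 go.py .678 -.154 .213 85.4; python3 - <<'E'
from h import *
p,d,c=look("scene"); cv2.imwrite("pics/l0.png",cv2.resize(p[100:300,180:440],None,fx=3,fy=3,interpolation=3)[:,:,::-1])
E
```

```text
t 21.5 pos [ 0.6776 -0.1536  0.2913] psi 85.48 tilt z [-5.e-04  3.e-04 -1.e+00] F [ 0.5  0.4 -0.4] w 0.0854 g 0.0
[-0.004  0.004  0.653] [-0. -0.  0.] rows 2
-- reached [ 0.678 -0.154  0.213]
```

View pics/l0.png

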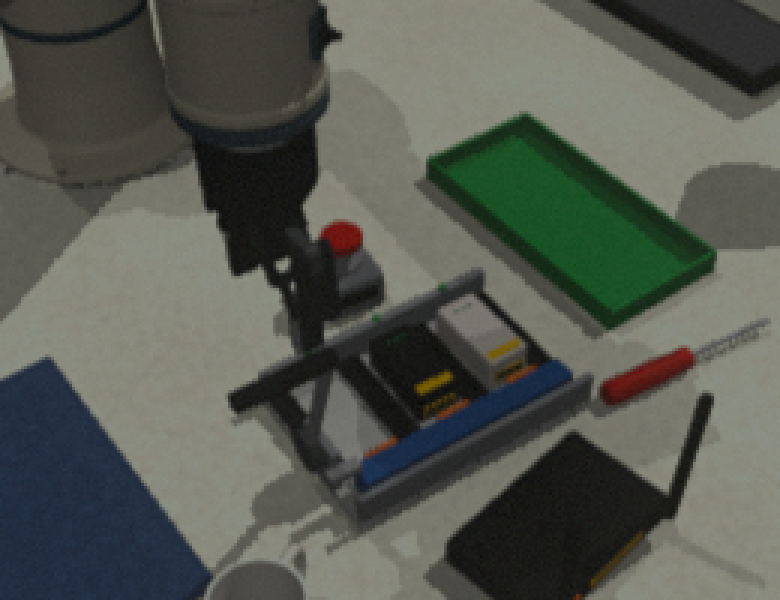

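The picture shows both routers in bays 0 and 1, ports towards the plugs, and the open gripper above the bar at about (290,380). Next it descends and closes on the bar.

>>> {"op": "arm_command", "data": {"steps": [[0, 0, 0, 0.3, 0, 0, 0], [0, 0, 0, 0.5, 0, 0, 0], [0, 0, 0, 0.65, 0, 0, 0], [0, 0, 0, 0.65, 0, 0, 0], [0, 0, 0, 0.65, 0, 0, 0], [0.5, 0, 0, 0.65, 0, 0, 0], [0.7, 0, 0, 0.65, 0, 0, 0], [0.85, 0, 0, 0.65, 0, 0, 0], [0.95, 0, 0, 0.65, 0, 0, 0], [0.95, 0, 0, 0.65, 0, 0, 0], [0.95, 0, 0, 0.65, 0, 0, 0], [0.95, 0, 0, 0.65, 0, 0, 0]], "force": 25}}

```text
time: 22.75
ee_pos: [0.6777, -0.1548, 0.2136]
ee_rot: [-2.308, -2.131, 0.001]
contact_force: [-6.5, 0.4, 6.6]
gripper_width: 0.0171
grip_force: 25.2
```

```bash
python3 go.py; python3 m4.py | grep bar; python3 - <<'E'
import numpy as np
# per-row tool shifts along arc, units: pull = tool -y? (tool y = fixture +x at psi 85.4)
for d in np.linspace(0,.96,13): 
    a=.3-d; print(round(d,3),"dy",round(.17*(np.sin(a)-np.sin(.3))/.12,3),"dz",round(-.17*(np.cos(a)-np.cos(.3))/.12,3))
E
```

```text
t 22.8 pos [ 0.6777 -0.1548  0.2136] psi 85.42 tilt z [-8.e-04  1.e-04 -1.e+00] F [-6.5  0.4  6.6] w 0.0171 g 25.2
top bar 67 fix 2/50/98 [[73.4, -215.0, 209.9], [87.5, -158.3, 218.6], [97.7, -143.4, 224.5]] world med [ 0.6736 -0.1404  0.2186]
scene bar 235 fix 2/50/98 [[81.2, -215.1, 183.6], [98.3, -183.4, 217.4], [113.9, -130.8, 231.2]] world med [ 0.6823 -0.166   0.2174]
0.0 dy 0.0 dz -0.0
0.08 dy -0.109 dz -0.029
0.16 dy -0.221 dz -0.049
0.24 dy -0.334 dz -0.061
0.32 dy -0.447 dz -0.063
0.4 dy -0.56 dz -0.056
0.48 dy -0.672 dz -0.04
0.56 dy -0.783 dz -0.016
0.64 dy -0.891 dz 0.018
0.72 dy -0.996 dz 0.06
0.8 dy -1.098 dz 0.11
0.88 dy -1.195 dz 0.168
0.96 dy -1.287 dz 0.234
```

>>> {"op": "arm_command", "data": {"steps": [[0.95, 0, -0.054, -0.015, 0, 0, 0], [0.95, 0, -0.109, -0.029, 0, 0, 0], [0.95, 0, -0.165, -0.04, 0, 0, 0], [0.95, 0, -0.221, -0.049, 0, 0, 0], [0.95, 0, -0.278, -0.056, 0, 0, 0], [0.95, 0, -0.334, -0.061, 0, 0, 0], [0.95, 0, -0.39, -0.063, 0, 0, 0], [0.95, 0, -0.447, -0.063, 0, 0, 0], [0.95, 0, -0.504, -0.06, 0, 0, 0], [0.95, 0, -0.56, -0.056, 0, 0, 0], [0.95, 0, -0.616, -0.049, 0, 0, 0], [0.95, 0, -0.672, -0.04, 0, 0, 0], [0.95, 0, -0.728, -0.029, 0, 0, 0], [0.95, 0, -0.783, -0.016, 0, 0, 0], [0.95, 0, -0.837, 0, 0, 0, 0], [0.95, 0, -0.891, 0.018, 0, 0, 0], [0.95, 0, -0.891, 0.018, 0, 0, 0]]}}

```text
time: 24.55
ee_pos: [0.5721, -0.1468, 0.2121]
ee_rot: [2.306, 2.129, 0.002]
contact_force: [5.7, -2.5, 4.3]
gripper_width: 0.0167
grip_force: 25.9
```

```bash
python3 go.py; python3 m4.py
```

```text
t 24.6 pos [ 0.5721 -0.1468  0.2121] psi 85.41 tilt z [ 0.0033 -0.0014 -1.    ] F [ 5.7 -2.5  4.3] w 0.0167 g 25.9
top in bay 477 [282. 207.] [605.8 102.5  99.9  45.7 176.4] fix [-0.5 78. ] 0.0471
top in bay 636 [313. 206.] [603.9 -19.7 143.  103.1  91.5] fix [  7.4 -43.9] 0.0469
scene in bay 422 [339. 208.] [592.7 105.6 119.2  61.9 161.1] fix [-13.8  80.1] 0.0476
scene in bay 548 [315. 225.] [601.8 -25.1 156.6 106.2  90. ] fix [  5.8 -49.5] 0.0477
scene bar 246 fix 2/50/98 [[-24.8, -214.9, 186.5], [-6.1, -181.1, 215.3], [8.6, -132.7, 228.8]] world med [ 0.58   -0.1552  0.2153]
```

Tracking well. Now I'll pull on to the stop and slightly past it, then hold.

>>> {"op": "arm_command", "data": {"steps": [[0.95, 0, -0.053, 0.02, 0, 0, 0], [0.95, 0, -0.105, 0.042, 0, 0, 0], [0.95, 0, -0.156, 0.066, 0, 0, 0], [0.95, 0, -0.207, 0.092, 0, 0, 0], [0.95, 0, -0.256, 0.12, 0, 0, 0], [0.95, 0, -0.292, 0.143, 0, 0, 0], [0.95, 0, -0.328, 0.166, 0, 0, 0], [0.95, 0, -0.352, 0.182, 0, 0, 0], [0.95, 0, -0.374, 0.199, 0, 0, 0], [0.95, 0, -0.374, 0.199, 0, 0, 0], [0.95, 0, -0.374, 0.199, 0, 0, 0]]}}

```text
time: 25.75
ee_pos: [0.5302, -0.1436, 0.1898]
ee_rot: [2.303, 2.125, 0.007]
contact_force: [11.4, 1.3, 19.5]
gripper_width: 0.0168
grip_force: 27.8
```

```bash
python3 go.py; python3 m4.py; python3 - <<'E'
from h import *
p,d,c=look("scene"); cv2.imwrite("pics/l1.png",cv2.resize(p[130:300,200:440],None,fx=3,fy=3,interpolation=3)[:,:,::-1])
E
```

```text
t 25.8 pos [ 0.5302 -0.1436  0.1898] psi 85.41 tilt z [ 0.0088 -0.0026 -1.    ] F [11.4  1.3 19.5] w 0.0168 g 27.8
top in bay 1350 [300. 207.] [600.   32.1 245.6 109.9  90. ] fix [-0.6  7.4] 0.047
scene in bay 1148 [324. 219.] [600.   24.4 258.4 109.9  90. ] fix [ 0.  -0.3] 0.0478
scene bar 262 fix 2/50/98 [[-71.4, -215.7, 182.2], [-47.9, -183.2, 196.8], [-15.7, -134.5, 232.2]] world med [ 0.5388 -0.1536  0.1968]
```

View pics/l1.png

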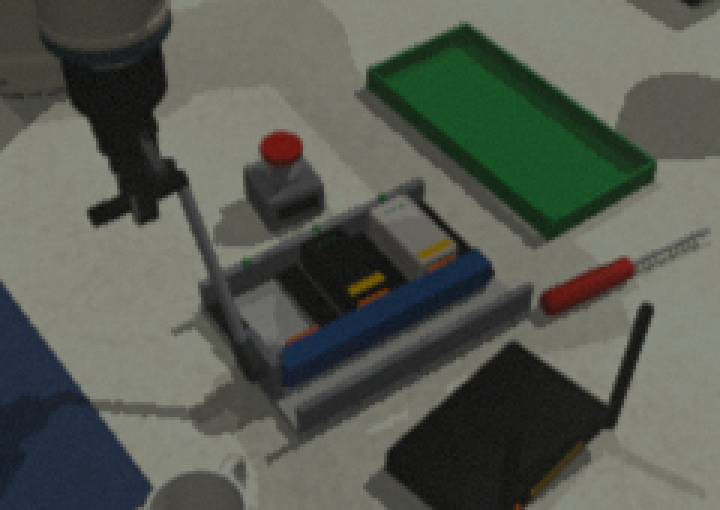

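The lever leans back, the plug bar is advanced and the routers are at the front stops. I'll press slightly further, hold for more than 2 s, and check the plug travel.

>>> {"op": "arm_command", "data": {"steps": [[0.95, 0, -0.015, 0.01, 0, 0, 0], [0.95, 0, -0.03, 0.02, 0, 0, 0], [0.95, 0, -0.03, 0.02, 0, 0, 0], [0.95, 0, -0.03, 0.02, 0, 0, 0], [0.95, 0, -0.03, 0.02, 0, 0, 0], [0.95, 0, -0.03, 0.02, 0, 0, 0], [0.95, 0, -0.03, 0.02, 0, 0, 0], [0.95, 0, -0.03, 0.02, 0, 0, 0], [0.95, 0, -0.03, 0.02, 0, 0, 0], [0.95, 0, -0.03, 0.02, 0, 0, 0], [0.95, 0, -0.03, 0.02, 0, 0, 0], [0.95, 0, -0.03, 0.02, 0, 0, 0], [0.95, 0, -0.03, 0.02, 0, 0, 0], [0.95, 0, -0.03, 0.02, 0, 0, 0], [0.95, 0, -0.03, 0.02, 0, 0, 0], [0.95, 0, -0.03, 0.02, 0, 0, 0], [0.95, 0, -0.03, 0.02, 0, 0, 0], [0.95, 0, -0.03, 0.02, 0, 0, 0], [0.95, 0, -0.03, 0.02, 0, 0, 0], [0.95, 0, -0.03, 0.02, 0, 0, 0]]}}

```text
time: 27.9
ee_pos: [0.529, -0.1436, 0.1888]
ee_rot: [2.3, 2.122, 0.013]
contact_force: [20.0, 4.9, 32.7]
gripper_width: 0.0171
grip_force: 29.1
```

```bash
python3 go.py; python3 m.py | grep -E "top|scene|blue|orange"; python3 go.py
```

```text
t 27.9 pos [ 0.529  -0.1436  0.1888] psi 85.41 tilt z [ 0.0143 -0.0037 -0.9999] F [20.   4.9 32.7] w 0.0171 g 29.1
top table z 4.950039788618713e-05 std 0.0026114397183023908
blue 652 px [308.9 191.5] z [0.0311 0.0471 0.0504] rect [653.1  24.6 231.6  27.3  85.7] med [0.6525 0.0234 0.0471]
blue 768 px [443.9 271.5] z [0.0003 0.0038 0.0071] rect [ 439.2 -382.3  198.9   53.7  179.1] med [ 0.4268 -0.3897  0.0038]
blue 887 px [404.8 263.6] z [0.0003 0.0035 0.007 ] rect [ 448.  -267.2  110.3   90.5  164.5] med [ 0.4495 -0.2713  0.0035]
orange 31 px [282.8 194.5] z [0.0356 0.0397 0.0424] rect [641.4 101.   30.9   9.9  88. ] med [0.6426 0.1009 0.0397]
orange 37 px [309.2 197.4] z [0.0353 0.0396 0.042 ] rect [635.1  22.7  30.   10.1  91.3] med [0.6361 0.0225 0.0396]
orange 38 px [334.9 199.9] z [0.0364 0.0391 0.0419] rect [630.3 -55.4  30.9  10.1  84.9] med [ 0.6301 -0.0553  0.0391]
scene table z 0.0005779075904319709 std 0.0021875534537383555
blue 943 px [327.3 235.2] z [0.0239 0.0463 0.0502] rect [655.6  27.  237.2  45.2  92.4] med [0.6602 0.0135 0.0463]
blue 6593 px [193.4 275.1] z [0.0012 0.0039 0.0065] rect [ 504.8 -322.   326.1  175.8  179.2] med [ 0.5254 -0.3268  0.0039]
orange 14 px [324.  228.5] z [0.0369 0.0395 0.0434] rect [635.3  24.1  31.1   9.6  87.9] med [0.6322 0.0252 0.0395]
t 28.0 pos [ 0.529  -0.1436  0.1888] psi 85.41 tilt z [ 0.0143 -0.0037 -0.9999] F [20.9  5.6 32.2] w 0.0166 g 29.1
```

>>> {"op": "arm_command", "data": {"steps": [[0.95, 0, 0.01, -0.007, 0, 0, 0], [0.95, 0, 0.02, -0.014, 0, 0, 0], [0.95, 0, 0.02, -0.014, 0, 0, 0], [0.95, 0, 0.05, -0.035, 0, 0, 0], [0.95, 0, 0.077, -0.053, 0, 0, 0], [0.95, 0, 0.1, -0.069, 0, 0, 0], [0.95, 0, 0.148, -0.099, 0, 0, 0], [0.95, 0, 0.197, -0.127, 0, 0, 0], [0.95, 0, 0.247, -0.153, 0, 0, 0], [0.95, 0, 0.299, -0.177, 0, 0, 0], [0.95, 0, 0.351, -0.199, 0, 0, 0], [0.95, 0, 0.404, -0.219, 0, 0, 0], [0.95, 0, 0.458, -0.237, 0, 0, 0], [0.95, 0, 0.512, -0.253, 0, 0, 0], [0.95, 0, 0.567, -0.266, 0, 0, 0], [0.95, 0, 0.623, -0.277, 0, 0, 0], [0.95, 0, 0.679, -0.286, 0, 0, 0], [0.95, 0, 0.735, -0.293, 0, 0, 0], [0.95, 0, 0.791, -0.297, 0, 0, 0], [0.95, 0, 0.848, -0.3, 0, 0, 0]]}}

```text
time: 30.0
ee_pos: [0.6251, -0.1504, 0.2207]
ee_rot: [-2.308, -2.131, 0.0]
contact_force: [1.7, 2.8, 0.5]
gripper_width: 0.0169
grip_force: 26.1
```

```bash
python3 go.py
```

```text
t 30.0 pos [ 0.6251 -0.1504  0.2207] psi 85.42 tilt z [-5.e-04  3.e-04 -1.e+00] F [1.7 2.8 0.5] w 0.0169 g 26.1
```

>>> {"op": "arm_command", "data": {"steps": [[0.95, 0, 0.057, 0, 0, 0, 0], [0.95, 0, 0.113, 0.002, 0, 0, 0], [0.95, 0, 0.169, 0.007, 0, 0, 0], [0.95, 0, 0.226, 0.014, 0, 0, 0], [0.95, 0, 0.282, 0.023, 0, 0, 0], [0.95, 0, 0.338, 0.034, 0, 0, 0], [0.95, 0, 0.366, 0.041, 0, 0, 0], [0.95, 0, 0.393, 0.048, 0, 0, 0], [0.95, 0, 0.42, 0.055, 0, 0, 0], [0.95, 0, 0.447, 0.063, 0, 0, 0], [0.95, 0, 0.455, 0.063, 0, 0, 0], [0.95, 0, 0.455, 0.063, 0, 0, 0], [0.95, 0, 0.455, 0.063, 0, 0, 0], [0.95, 0, 0.455, 0.063, 0, 0, 0]]}}

```text
time: 31.4
ee_pos: [0.6779, -0.1547, 0.2133]
ee_rot: [-2.307, -2.129, 0.003]
contact_force: [-9.9, 5.8, 6.7]
gripper_width: 0.0168
grip_force: 26.4
```

```bash
python3 go.py; python3 m.py | grep -E "orange"; python3 m4.py | grep bar
```

```text
t 31.4 pos [ 0.6779 -0.1547  0.2133] psi 85.42 tilt z [-2.7e-03  5.0e-04 -1.0e+00] F [-9.9  5.8  6.7] w 0.0168 g 26.4
orange 36 px [284.7 184.4] z [0.0351 0.0386 0.0412] rect [672.8  97.7  33.1   9.9  92.3] med [0.6743 0.0962 0.0386]
orange 35 px [309.7 186.8] z [0.0347 0.0393 0.0419] rect [667.9  20.9  30.5   9.1  86.1] med [0.6678 0.0207 0.0393]
orange 36 px [335.9 189.6] z [0.0348 0.0392 0.0429] rect [662.  -57.9  31.    9.8  83.7] med [ 0.6612 -0.0578  0.0392]
orange 12 px [353.6 224.1] z [0.0383 0.0414 0.0491] rect [673.1  95.9  28.9   9.4  95.5] med [0.6724 0.0972 0.0414]
orange 15 px [331.4 235.7] z [0.0389 0.0409 0.048 ] rect [668.8  22.   28.7   9.6  92.2] med [0.666  0.0205 0.0409]
orange 14 px [307.3 248.4] z [0.0379 0.0407 0.0492] rect [663.  -56.2  27.8  11.   90.5] med [ 0.6607 -0.0541  0.0407]
top bar 68 fix 2/50/98 [[73.0, -215.4, 209.4], [87.4, -158.1, 218.7], [97.4, -141.8, 224.1]] world med [ 0.6742 -0.1402  0.2187]
scene bar 231 fix 2/50/98 [[80.3, -214.6, 186.0], [98.4, -183.3, 217.3], [114.0, -131.0, 232.4]] world med [ 0.6822 -0.166   0.2173]
```

>>> {"op": "arm_command", "data": {"steps": [[0.7, 0, -0.005, 0, 0, 0, 0], [0.4, 0, -0.005, 0, 0, 0, 0], [0, 0, -0.005, 0, 0, 0, 0], [0, 0, -0.005, 0, 0, 0, 0], [0, 0, -0.005, 0, 0, 0, 0], [0, 0, -0.005, 0, 0, 0, 0], [0, 0, -0.005, 0, 0, 0, 0], [0, 0, -0.005, -0.2, 0, 0, 0], [0, 0, -0.005, -0.5, 0, 0, 0], [0, 0, -0.005, -0.7, 0, 0, 0], [0, 0, -0.005, -0.7, 0, 0, 0], [0, 0, -0.005, -0.7, 0, 0, 0]]}}

```text
time: 32.8
ee_pos: [0.6787, -0.1549, 0.2975]
ee_rot: [2.308, 2.13, 0.001]
contact_force: [0.1, 0.7, -0.5]
gripper_width: 0.0856
grip_force: 0.0
```

```bash
python3 go.py .56 -.03 .29 85.4 .592 .1035 .16 -4.6; python3 m4.py
```

```text
t 32.8 pos [ 0.6787 -0.1549  0.2975] psi 85.42 tilt z [ 8.e-04 -3.e-04 -1.e+00] F [ 0.1  0.7 -0.5] w 0.0856 g 0.0
[ 0.479 -0.534  0.031] [0. 0. 0.] rows 2
[ 0.479 -0.535  0.031] [0. 0. 0.] rows 2
-- reached [ 0.56 -0.03  0.29]
[0.565 0.088 0.542] [0.  0.  0.5] rows 11
[ 0.088 -0.565  0.542] [0. 0. 0.] rows 2
-- reached [0.592  0.1035 0.16  ]
top in bay 485 [281. 212.] [589.8 116.1  94.5  70.8 175.7] fix [-17.5  90.3] 0.047
top in bay 436 [308. 213.] [586.5  24.7  85.8  45.6 175.4] fix [-13.5  -1.1] 0.0475
top bar 79 fix 2/50/98 [[83.5, -203.7, 214.4], [88.5, -164.2, 219.1], [97.0, -146.5, 224.1]] world med [ 0.6746 -0.146   0.2191]
scene in bay 400 [337. 206.] [590.6 116.2  94.8  70.4 175.9] fix [-16.7  90.5] 0.0476
scene in bay 394 [314. 218.] [587.7  25.1  86.9  46.4 176.1] fix [-12.3  -0.6] 0.0477
scene bar 308 fix 2/50/98 [[85.5, -214.4, 184.9], [95.8, -169.5, 218.2], [100.3, -130.4, 222.7]] world med [ 0.6815 -0.1518  0.2182]
```

>>> {"op": "arm_command", "data": {"steps": [[0, 0.479, -0.535, 0.03, 0, 0, 0], [0, 0.479, -0.535, 0.03, 0, 0, 0], [0, 0.479, -0.535, 0.03, 0, 0, 0], [0, 0.479, -0.535, 0.03, 0, 0, 0]]}}

```text
time: 33.3
ee_pos: [0.6187, -0.0919, 0.2931]
ee_rot: [-2.307, -2.131, 0.001]
contact_force: [0.9, -0.8, 0.1]
gripper_width: 0.0855
grip_force: 0.0
```

>>> {"op": "arm_command", "data": {"steps": [[0, 0.479, -0.535, 0.03, 0, 0, 0], [0, 0.479, -0.535, 0.03, 0, 0, 0], [0, 0.479, -0.535, 0.03, 0, 0, 0], [0, 0.479, -0.535, 0.03, 0, 0, 0], [0, 0.479, -0.535, 0.03, 0, 0, 0]]}}

```text
time: 33.8
ee_pos: [0.5607, -0.0308, 0.2898]
ee_rot: [2.309, 2.13, 0.0]
contact_force: [-0.3, 0.1, 0.0]
gripper_width: 0.0854
grip_force: 0.0
```

>>> {"op": "arm_command", "data": {"steps": [[0, 0.565, 0.088, 0.54, 0, 0, 0.5], [0, 0.565, 0.088, 0.54, 0, 0, 0.5], [0, 0.565, 0.088, 0.54, 0, 0, 0.5], [0, 0.565, 0.088, 0.54, 0, 0, 0.5], [0, 0.565, 0.088, 0.54, 0, 0, 0.5], [0, 0.565, 0.088, 0.54, 0, 0, 0.5], [0, 0.565, 0.088, 0.54, 0, 0, 0.5], [0.27, 0.565, 0.088, 0.54, 0, 0, 0.5], [0.27, 0.565, 0.088, 0.54, 0, 0, 0.5], [0.27, 0.565, 0.088, 0.54, 0, 0, 0.5], [0.27, 0.565, 0.088, 0.54, 0, 0, 0.5], [0.27, 0.565, 0.088, 0.54, 0, 0, 0.5], [0.27, 0.565, 0.088, 0.54, 0, 0, 0.5]]}}

```text
time: 35.1
ee_pos: [0.5763, 0.0362, 0.2249]
ee_rot: [3.139, -0.123, -0.0]
contact_force: [0.7, -0.8, 0.0]
gripper_width: 0.0628
grip_force: 0.0
```

>>> {"op": "arm_command", "data": {"steps": [[0.27, 0.088, -0.565, 0.54, 0, 0, 0], [0.27, 0.088, -0.565, 0.54, 0, 0, 0], [0.27, 0.088, -0.565, 0.54, 0, 0, 0], [0.27, 0.088, -0.565, 0.54, 0, 0, 0], [0.27, 0.088, -0.565, 0.54, 0, 0, 0]]}}

```text
time: 35.6
ee_pos: [0.5922, 0.1028, 0.1612]
ee_rot: [3.139, -0.124, 0.002]
contact_force: [0.8, -0.9, -0.4]
gripper_width: 0.0626
grip_force: 0.0
```

```bash
python3 go.py .592 .1035 .045 -4.6; python3 m4.py
```

```text
t 35.6 pos [0.5922 0.1028 0.1612] psi -4.54 tilt z [ 1.1e-03 -2.0e-04 -1.0e+00] F [ 0.8 -0.9 -0.4] w 0.0626 g 0.0
[-0.003 -0.006  0.968] [ 0. -0.  0.] rows 3
-- reached [0.592  0.1035 0.045 ]
top in bay 319 [310. 212.] [587.7  18.2  84.7  35.7   1.6] fix [-11.7  -7.5] 0.0472
top in bay 275 [281. 218.] [573.1 105.6  58.4  47.1 175.6] fix [-33.3  78.5] 0.047
top bar 196 fix 2/50/98 [[83.1, -214.0, 212.3], [89.0, -173.8, 219.5], [96.6, -131.0, 223.5]] world med [ 0.6749 -0.1557  0.2195]
scene in bay 387 [337. 206.] [589.4 108.4  96.9  59.1 170.1] fix [-17.3  82.6] 0.0477
scene in bay 393 [314. 218.] [588.   24.9  86.8  45.9 175.2] fix [-12.   -0.8] 0.0477
scene bar 310 fix 2/50/98 [[85.3, -214.6, 187.1], [95.9, -170.2, 218.4], [100.5, -130.7, 222.5]] world med [ 0.6814 -0.1525  0.2184]
```

Both routers are still there, so I'll grasp the white one.

>>> {"op": "arm_command", "data": {"steps": [[0.27, 0, -0.004, 0.4, 0, 0, 0], [0.27, 0, -0.004, 0.7, 0, 0, 0], [0.27, 0, -0.004, 0.88, 0, 0, 0], [0.27, 0, -0.004, 0.96, 0, 0, 0], [0.27, 0, -0.004, 0.965, 0, 0, 0], [0.27, 0, -0.004, 0.965, 0, 0, 0], [0.27, 0, -0.004, 0.965, 0, 0, 0], [0.5, 0, -0.004, 0.965, 0, 0, 0], [0.7, 0, -0.004, 0.965, 0, 0, 0], [0.7, 0, -0.004, 0.965, 0, 0, 0], [0.7, 0, -0.004, 0.965, 0, 0, 0], [0.7, 0, -0.004, 0.965, 0, 0, 0]], "force": 40}}

```text
time: 36.9
ee_pos: [0.5923, 0.104, 0.0459]
ee_rot: [-3.139, 0.125, -0.003]
contact_force: [-1.2, -0.2, 10.7]
gripper_width: 0.045
grip_force: 40.5
```

```bash
python3 go.py .592 .1035 .15 -4.6 .57 .308 .15 -1.6 .57 .308 .044 -1.6
```

```text
t 36.9 pos [0.5923 0.104  0.0459] psi -4.57 tilt z [ 0.0018 -0.     -1.    ] F [-1.2 -0.2 10.7] w 0.045 g 40.5
[-0.001  0.004 -0.868] [-0.    -0.001  0.   ] rows 3
-- reached [0.592  0.1035 0.15  ]
[-0.16  -0.842 -0.   ] [ 0.     0.    -0.017] rows 3
[-0.115 -0.849 -0.   ] [0. 0. 0.] rows 3
-- reached [0.57  0.308 0.15 ]
[0.    0.    0.883] [0. 0. 0.] rows 3
-- reached [0.57  0.308 0.044]
```

>>> {"op": "arm_command", "data": {"steps": [[0.7, 0, 0, -0.3, 0, 0, 0], [0.7, 0, 0, -0.6, 0, 0, 0], [0.7, 0, 0, -0.87, 0, 0, 0], [0.7, 0, 0, -0.87, 0, 0, 0], [0.7, 0, 0, -0.87, 0, 0, 0]]}}

```text
time: 37.4
ee_pos: [0.5919, 0.104, 0.1497]
ee_rot: [-3.139, 0.125, -0.002]
contact_force: [0.2, -0.8, -2.1]
gripper_width: 0.0446
grip_force: 45.1
```

>>> {"op": "arm_command", "data": {"steps": [[0.7, -0.06, -0.3, 0, 0, 0, -0.006], [0.7, -0.12, -0.6, 0, 0, 0, -0.012], [0.7, -0.16, -0.84, 0, 0, 0, -0.017], [0.7, -0.16, -0.84, 0, 0, 0, -0.017], [0.7, -0.16, -0.84, 0, 0, 0, -0.017]]}}

```text
time: 37.9
ee_pos: [0.5798, 0.2063, 0.1477]
ee_rot: [3.141, -0.04, -0.003]
contact_force: [0.1, 1.0, -1.0]
gripper_width: 0.0453
grip_force: 45.0
```

>>> {"op": "arm_command", "data": {"steps": [[0.7, -0.04, -0.3, 0, 0, 0, 0], [0.7, -0.08, -0.6, 0, 0, 0, 0], [0.7, -0.115, -0.85, 0, 0, 0, 0], [0.7, -0.115, -0.85, 0, 0, 0, 0], [0.7, -0.115, -0.85, 0, 0, 0, 0], [0.7, -0.115, -0.85, 0, 0, 0, 0]]}}

```text
time: 38.5
ee_pos: [0.5695, 0.307, 0.1485]
ee_rot: [3.141, -0.043, -0.001]
contact_force: [0.4, -1.2, -2.1]
gripper_width: 0.0452
grip_force: 45.0
```

```bash
python3 go.py .57 .308 .039 -1.6
```

```text
t 38.5 pos [0.5695 0.307  0.1485] psi -1.58 tilt z [-9.e-04 -7.e-04 -1.e+00] F [ 0.4 -1.2 -2.1] w 0.0452 g 45.0
[ 0.004 -0.009  0.913] [0. 0. 0.] rows 3
-- reached [0.57  0.308 0.039]
```

>>> {"op": "arm_command", "data": {"steps": [[0.7, 0, 0, 0.3, 0, 0, 0], [0.7, 0, 0, 0.55, 0, 0, 0], [0.7, 0, 0, 0.72, 0, 0, 0], [0.7, 0, 0, 0.82, 0, 0, 0], [0.7, 0, 0, 0.88, 0, 0, 0], [0.7, 0, 0, 0.905, 0, 0, 0], [0.7, 0, 0, 0.91, 0, 0, 0], [0.7, 0, 0, 0.912, 0, 0, 0], [0.7, 0, 0, 0.912, 0, 0, 0]]}}

```text
time: 39.4
ee_pos: [0.5699, 0.3085, 0.0403]
ee_rot: [-3.141, 0.042, -0.002]
contact_force: [0.6, 0.1, -1.2]
gripper_width: 0.0451
grip_force: 45.0
```

```bash
python3 go.py .57 .308 .039 -1.6
```

```text
t 39.4 pos [0.5699 0.3085 0.0403] psi -1.51 tilt z [ 1.1e-03  4.0e-04 -1.0e+00] F [ 0.6  0.1 -1.2] w 0.0451 g 45.0
[0.001 0.004 0.011] [-0. -0.  0.] rows 1
-- reached [0.57  0.308 0.039]
```

>>> {"op": "arm_command", "data": {"steps": [[0.7, 0, 0, 0.008, 0, 0, 0], [0.7, 0, 0, 0.012, 0, 0, 0], [0.7, 0, 0, 0.012, 0, 0, 0], [0.35, 0, 0, 0.012, 0, 0, 0], [0.27, 0, 0, 0.012, 0, 0, 0], [0.27, 0, 0, 0.012, 0, 0, 0], [0.27, 0, 0, 0.012, 0, 0, 0], [0.27, 0, 0, -0.2, 0, 0, 0], [0.27, 0, 0, -0.6, 0, 0, 0], [0.27, 0, 0, -1, 0, 0, 0], [0.27, 0, 0, -1, 0, 0, 0], [0.27, 0, 0, -1, 0, 0, 0]]}}

```text
time: 40.6
ee_pos: [0.57, 0.3086, 0.1609]
ee_rot: [-3.14, 0.042, -0.004]
contact_force: [-0.6, 0.4, -1.7]
gripper_width: 0.0621
grip_force: 0.0
```

```bash
cat > m5.py <<'E'
from h import *
for n in("top","scene"):
    p,d,c=look(n); X=cloud(d,c)
    m=(X[...,2]>.035)&(X[...,2]<.048)&(abs(X[...,0]-.506)<.17)&(abs(X[...,1]-.308)<.09)
    k,L,st,ce=cv2.connectedComponentsWithStats(m.astype(np.uint8))
    for i in range(1,k):
        if st[i,4]>40: print(n,"in tray",st[i,4],ce[i].round(),rect(X[L==i]),np.percentile(X[L==i][:,2],[5,50,95]).round(4))
E
python3 m5.py; python3 m4.py|grep bay; python3 go.py .5865 .025 .16 -4.6 .5865 .025 .046 -4.6
```

```text
top in tray 282 [212. 222.] [561.2 307.4  71.3  45.9 178. ] [0.0365 0.04   0.0433]
scene in tray 299 [382. 175.] [569.7 307.3  92.1  49.6 177.3] [0.0373 0.0409 0.0438]
top in bay 439 [308. 213.] [587.   24.5  86.1  45.7 175.7] fix [-12.9  -1.2] 0.0472
scene in bay 393 [315. 218.] [587.5  25.1  87.3  46.9 176.2] fix [-12.5  -0.6] 0.0477
t 40.8 pos [0.5688 0.3081 0.1583] psi -1.52 tilt z [-2.2e-03 -9.0e-04 -1.0e+00] F [ 0.1 -0.3 -0.5] w 0.0623 g 0.0
[ 0.07   0.785 -0.004] [0.    0.001 0.017] rows 2
[ 0.112  0.78  -0.005] [0. 0. 0.] rows 2
[ 0.112  0.78  -0.005] [0. 0. 0.] rows 2
-- reached [0.5865 0.025  0.16  ]
[0.   0.   0.95] [0. 0. 0.] rows 3
-- reached [0.5865 0.025  0.046 ]
```

>>> {"op": "arm_command", "data": {"steps": [[0.27, 0.07, 0.785, 0, 0, 0, 0.017], [0.27, 0.07, 0.785, 0, 0, 0, 0.017], [0.27, 0.07, 0.785, 0, 0, 0, 0.017], [0.27, 0.07, 0.785, 0, 0, 0, 0.017]]}}

```text
time: 41.2
ee_pos: [0.5752, 0.213, 0.1588]
ee_rot: [3.139, -0.128, -0.002]
contact_force: [0.1, 0.0, 0.4]
gripper_width: 0.0624
grip_force: 0.0
```

>>> {"op": "arm_command", "data": {"steps": [[0.27, 0.112, 0.78, 0, 0, 0, 0], [0.27, 0.112, 0.78, 0, 0, 0, 0], [0.27, 0.112, 0.78, 0, 0, 0, 0], [0.27, 0.112, 0.78, 0, 0, 0, 0]]}}

```text
time: 41.6
ee_pos: [0.5814, 0.1197, 0.1592]
ee_rot: [-3.139, 0.127, 0.001]
contact_force: [-0.2, 0.2, 0.0]
gripper_width: 0.0623
grip_force: 0.0
```

>>> {"op": "arm_command", "data": {"steps": [[0.27, 0.112, 0.78, 0, 0, 0, 0], [0.27, 0.112, 0.78, 0, 0, 0, 0], [0.27, 0.112, 0.78, 0, 0, 0, 0], [0.27, 0.112, 0.78, 0, 0, 0, 0], [0.27, 0.112, 0.78, 0, 0, 0, 0], [0.27, 0.112, 0.78, 0, 0, 0, 0]]}}

```text
time: 42.2
ee_pos: [0.5872, 0.0268, 0.1595]
ee_rot: [-3.139, 0.122, 0.0]
contact_force: [-0.1, -0.0, 0.5]
gripper_width: 0.0625
grip_force: 0.0
```

```bash
python3 m4.py|grep bay; python3 go.py .5865 .025 .0455 -4.6
```

```text
top in bay 210 [307. 221.] [566.3  26.3  47.1  42.2  91.6] fix [-33.7  -1.1] 0.0472
scene in bay 392 [314. 218.] [587.5  25.2  87.   45.8 176. ] fix [-12.5  -0.5] 0.0479
t 42.3 pos [0.5872 0.0264 0.1595] psi -4.49 tilt z [-1.e-04  1.e-04 -1.e+00] F [ 0.2 -0.7  0.4] w 0.0625 g 0.0
[-0.005  0.012  0.95 ] [-0.     0.     0.001] rows 3
-- reached [0.5865 0.025  0.0455]
```

>>> {"op": "arm_command", "data": {"steps": [[0.27, 0, 0.005, 0.4, 0, 0, 0], [0.27, 0, 0.005, 0.7, 0, 0, 0], [0.27, 0, 0.005, 0.88, 0, 0, 0], [0.27, 0, 0.005, 0.94, 0, 0, 0], [0.27, 0, 0.005, 0.95, 0, 0, 0], [0.27, 0, 0.005, 0.95, 0, 0, 0], [0.27, 0, 0.005, 0.95, 0, 0, 0], [0.5, 0, 0.005, 0.95, 0, 0, 0], [0.7, 0, 0.005, 0.95, 0, 0, 0], [0.7, 0, 0.005, 0.95, 0, 0, 0], [0.7, 0, 0.005, 0.95, 0, 0, 0], [0.7, 0, 0.005, 0.95, 0, 0, 0]], "force": 40}}

```text
time: 43.5
ee_pos: [0.5878, 0.0246, 0.0468]
ee_rot: [-3.139, 0.125, -0.003]
contact_force: [-0.9, 1.4, 10.4]
gripper_width: 0.045
grip_force: 40.5
```

>>> {"op": "arm_command", "data": {"steps": [[0.7, 0, 0, -0.3, 0, 0, 0], [0.7, 0, 0, -0.6, 0, 0, 0], [0.7, 0, 0, -0.9, 0, 0, 0], [0.7, 0, 0, -0.9, 0, 0, 0], [0.7, 0, 0, -0.9, 0, 0, 0]]}}

```text
time: 44.0
ee_pos: [0.5875, 0.0246, 0.1545]
ee_rot: [3.139, -0.125, 0.003]
contact_force: [-0.6, -0.4, -2.2]
gripper_width: 0.045
grip_force: 45.2
```

```bash
python3 go.py .5 .17 .155 -1.6 .44 .308 .155 -1.6 .44 .308 .039 -1.6
```

```text
t 44.0 pos [0.5875 0.0246 0.1545] psi -4.58 tilt z [ 1.9e-03 -1.0e-04 -1.0e+00] F [-0.6 -0.4 -2.2] w 0.045 g 45.2
[-0.412 -0.575 -0.003] [ 0.    -0.001 -0.017] rows 2
[-0.381 -0.596 -0.002] [0. 0. 0.] rows 2
-- reached [0.5   0.17  0.155]
[-0.266 -0.568  0.   ] [0. 0. 0.] rows 2
[-0.266 -0.568  0.   ] [0. 0. 0.] rows 2
-- reached [0.44  0.308 0.155]
[0.    0.    0.967] [0. 0. 0.] rows 3
-- reached [0.44  0.308 0.039]
```

>>> {"op": "arm_command", "data": {"steps": [[0.7, -0.2, -0.3, 0, 0, 0, -0.008], [0.7, -0.41, -0.575, 0, 0, 0, -0.017], [0.7, -0.41, -0.575, 0, 0, 0, -0.017], [0.7, -0.41, -0.575, 0, 0, 0, -0.017]]}}

```text
time: 44.4
ee_pos: [0.5426, 0.0979, 0.1526]
ee_rot: [3.141, -0.039, -0.003]
contact_force: [0.6, 0.4, -1.7]
gripper_width: 0.045
grip_force: 45.1
```

>>> {"op": "arm_command", "data": {"steps": [[0.7, -0.38, -0.595, 0, 0, 0, 0], [0.7, -0.38, -0.595, 0, 0, 0, 0], [0.7, -0.38, -0.595, 0, 0, 0, 0], [0.7, -0.38, -0.595, 0, 0, 0, 0]]}}

```text
time: 44.8
ee_pos: [0.5001, 0.1697, 0.1531]
ee_rot: [3.141, -0.041, -0.001]
contact_force: [-0.2, -0.7, -1.4]
gripper_width: 0.0448
grip_force: 45.1
```

>>> {"op": "arm_command", "data": {"steps": [[0.7, -0.266, -0.568, 0, 0, 0, 0], [0.7, -0.266, -0.568, 0, 0, 0, 0], [0.7, -0.266, -0.568, 0, 0, 0, 0], [0.7, -0.266, -0.568, 0, 0, 0, 0]]}}

```text
time: 45.2
ee_pos: [0.4707, 0.2382, 0.1533]
ee_rot: [3.141, -0.042, 0.0]
contact_force: [-0.3, -0.4, -1.0]
gripper_width: 0.045
grip_force: 45.1
```

>>> {"op": "arm_command", "data": {"steps": [[0.7, -0.266, -0.568, 0, 0, 0, 0], [0.7, -0.266, -0.568, 0, 0, 0, 0], [0.7, -0.266, -0.568, 0, 0, 0, 0], [0.7, -0.266, -0.568, 0, 0, 0, 0], [0.7, -0.266, -0.568, 0, 0, 0, 0], [0.7, -0.266, -0.568, 0, 0, 0, 0]]}}

```text
time: 45.8
ee_pos: [0.4405, 0.3067, 0.1536]
ee_rot: [3.141, -0.044, 0.0]
contact_force: [-0.4, -0.4, -2.4]
gripper_width: 0.0449
grip_force: 45.1
```

```bash
python3 m5.py; python3 go.py .44 .308 .04 -1.6
```

```text
top in tray 465 [212. 217.] [569.8 307.4  88.2  46.7 178.8] [0.0366 0.0397 0.0431]
scene in tray 300 [382. 175.] [5.700e+02 3.068e+02 9.110e+01 5.030e+01 1.000e-01] [0.0377 0.0411 0.0442]
t 45.9 pos [0.4403 0.3071 0.1536] psi -1.59 tilt z [ 0.e+00 -1.e-04 -1.e+00] F [ 0.5 -0.6 -1. ] w 0.0446 g 45.1
[-0.002 -0.008  0.947] [ 0. -0.  0.] rows 3
-- reached [0.44  0.308 0.04 ]
```

>>> {"op": "arm_command", "data": {"steps": [[0.7, 0, 0, 0.3, 0, 0, 0], [0.7, 0, 0, 0.6, 0, 0, 0], [0.7, 0, 0, 0.76, 0, 0, 0], [0.7, 0, 0, 0.86, 0, 0, 0], [0.7, 0, 0, 0.92, 0, 0, 0], [0.7, 0, 0, 0.94, 0, 0, 0], [0.7, 0, 0, 0.95, 0, 0, 0], [0.7, 0, 0, 0.955, 0, 0, 0], [0.7, 0, 0, 0.955, 0, 0, 0]]}}

```text
time: 46.8
ee_pos: [0.4404, 0.3079, 0.0402]
ee_rot: [-3.141, 0.041, -0.002]
contact_force: [-0.6, -4.0, 7.3]
gripper_width: 0.0452
grip_force: 46.3
```

>>> {"op": "arm_command", "data": {"steps": [[0.7, 0, 0, 0.002, 0, 0, 0], [0.35, 0, 0, 0.002, 0, 0, 0], [0.27, 0, 0, 0.002, 0, 0, 0], [0.27, 0, 0, 0.002, 0, 0, 0], [0.27, 0, 0, 0.002, 0, 0, 0], [0.27, 0, 0, -0.2, 0, 0, 0], [0.27, 0, 0, -0.6, 0, 0, 0], [0.27, 0, 0, -1, 0, 0, 0], [0.27, 0, 0, -1, 0, 0, 0], [0.27, 0, 0, -1, 0, 0, 0]]}}

```text
time: 47.8
ee_pos: [0.4402, 0.3081, 0.1601]
ee_rot: [-3.14, 0.042, -0.003]
contact_force: [-0.1, -0.4, -0.8]
gripper_width: 0.0627
grip_force: 0.0
```

```bash
python3 go.py .452 .052 .155 -4.6 .452 .052 .104 -4.6;python3 m5.py
```

```text
t 47.8 pos [0.4402 0.3081 0.1601] psi -1.52 tilt z [ 0.0022  0.0012 -1.    ] F [-0.1 -0.4 -0.8] w 0.0627 g 0.0
[0.051 0.71  0.013] [-0.    -0.001  0.017] rows 2
[0.09  0.707 0.014] [0. 0. 0.] rows 2
[0.09  0.707 0.014] [0. 0. 0.] rows 2
-- reached [0.452 0.052 0.155]
[-0.    -0.     0.425] [0. 0. 0.] rows 2
-- reached [0.452 0.052 0.104]
top in tray 456 [212. 217.] [570.  306.9  88.   46.3 178.9] [0.0367 0.04   0.0431]
top in tray 135 [210. 250.] [471.6 305.9  46.7  25.6  86.4] [0.0362 0.0399 0.0431]
top in tray 188 [208. 271.] [414.8 306.6  46.7  42.3  94.4] [0.0364 0.0397 0.0429]
scene in tray 257 [354. 155.] [440.7 308.2  88.4  49.8 178. ] [0.0362 0.0408 0.0441]
scene in tray 298 [382. 175.] [570.2 308.7  92.   50.  177.4] [0.037  0.0409 0.0439]
```

Both routers lie flat in the tray. Next is the plunger, with the gripper shut.

>>> {"op": "arm_command", "data": {"steps": [[0.6, 0.05, 0.71, 0, 0, 0, 0], [0.8, 0.05, 0.71, 0, 0, 0, 0], [1, 0.05, 0.71, 0, 0, 0, 0], [1, 0.05, 0.71, 0, 0, 0, 0]]}}

```text
time: 48.3
ee_pos: [0.4431, 0.2218, 0.158]
ee_rot: [3.141, -0.044, -0.003]
contact_force: [-0.3, 0.3, 0.5]
gripper_width: 0.0041
grip_force: 0.0
```

>>> {"op": "arm_command", "data": {"steps": [[1, 0.05, 0.71, 0, 0, 0, 0], [1, 0.05, 0.71, 0, 0, 0, 0], [1, 0.05, 0.71, 0, 0, 0, 0], [1, 0.05, 0.71, 0, 0, 0, 0]]}}

```text
time: 48.7
ee_pos: [0.4473, 0.1374, 0.1585]
ee_rot: [-3.141, 0.043, 0.001]
contact_force: [0.1, 0.4, -0.2]
gripper_width: -0.0001
grip_force: 0.0
```

>>> {"op": "arm_command", "data": {"steps": [[1, 0.05, 0.71, 0, 0, 0, 0], [1, 0.05, 0.71, 0, 0, 0, 0], [1, 0.05, 0.71, 0, 0, 0, 0], [1, 0.05, 0.71, 0, 0, 0, 0], [1, 0.05, 0.71, 0, 0, 0, 0], [1, 0.05, 0.71, 0, 0, 0, 0]]}}

```text
time: 49.3
ee_pos: [0.451, 0.0531, 0.1589]
ee_rot: [-3.141, 0.039, 0.0]
contact_force: [0.7, 0.6, -0.5]
gripper_width: 0.0001
grip_force: 0.0
```

```bash
python3 go.py .452 .052 .104 -1.6; python3 m.py | grep red
```

```text
t 49.3 pos [0.451  0.0531 0.1589] psi -1.42 tilt z [-1.e-04  2.e-04 -1.e+00] F [ 0.7  0.6 -0.5] w 0.0001 g 0.0
[0.009 0.009 0.457] [-0.     0.     0.001] rows 2
-- reached [0.452 0.052 0.104]
red 198 px [250.8 167.1] z [0.0182 0.0232 0.027 ] rect [728.9 206.3  98.2  20.4  82.2] med [0.7283 0.2045 0.0232]
red 108 px [293.4 178.8] z [0.0803 0.085  0.0874] rect [452.8  51.7  38.9  37.6 120.4] med [0.4554 0.0499 0.085 ]
red 211 px [395.9 224.5] z [0.014  0.0228 0.0275] rect [735.5 206.6  99.4  18.9  79.6] med [0.7364 0.2031 0.0228]
```

>>> {"op": "arm_command", "data": {"steps": [[1, 0.008, 0.008, 0.2, 0, 0, 0], [1, 0.008, 0.008, 0.38, 0, 0, 0], [1, 0.008, 0.008, 0.44, 0, 0, 0], [1, 0.008, 0.008, 0.48, 0, 0, 0], [1, 0.008, 0.008, 0.52, 0, 0, 0], [1, 0.008, 0.008, 0.56, 0, 0, 0], [1, 0.008, 0.008, 0.59, 0, 0, 0], [1, 0.008, 0.008, 0.61, 0, 0, 0], [1, 0.008, 0.008, 0.62, 0, 0, 0], [1, 0.008, 0.008, 0.63, 0, 0, 0], [1, 0.008, 0.008, 0.635, 0, 0, 0], [1, 0.008, 0.008, 0.635, 0, 0, 0]]}}

```text
time: 50.6
ee_pos: [0.452, 0.051, 0.0838]
ee_rot: [-3.141, 0.042, -0.002]
contact_force: [-6.5, 2.4, 25.0]
gripper_width: -0.0002
grip_force: 12.2
```

>>> {"op": "arm_command", "data": {"steps": [[1, 0, 0, 0.006, 0, 0, 0], [1, 0, 0, 0.006, 0, 0, 0], [1, 0, 0, 0.006, 0, 0, 0], [1, 0, 0, -0.03, 0, 0, 0], [1, 0, 0, -0.08, 0, 0, 0], [1, 0, 0, -0.13, 0, 0, 0], [1, 0, 0, -0.18, 0, 0, 0], [1, 0, 0, -0.25, 0, 0, 0], [1, 0, 0, -0.5, 0, 0, 0], [1, 0, 0, -0.9, 0, 0, 0], [1, 0, 0, -0.9, 0, 0, 0], [1, 0, 0, -0.9, 0, 0, 0], [1, 0, 0, -0.9, 0, 0, 0]]}}

```text
time: 51.9
ee_pos: [0.4516, 0.0508, 0.1904]
ee_rot: [3.141, -0.042, -0.001]
contact_force: [-1.0, -0.6, -0.2]
gripper_width: -0.0002
grip_force: 0.0
```

```bash
python3 m5.py; python3 m.py | grep -E "red|orange"; python3 - <<'E'
from h import *
p,d,c=look("scene"); cv2.imwrite("pics/f.png",p[:,:,::-1])
E
```

```text
top in tray 468 [212. 217.] [570.  307.2  88.7  47.3 179. ] [0.0364 0.0399 0.0435]
top in tray 497 [209. 262.] [438.9 306.6  90.   46.  178.3] [0.0363 0.0398 0.0431]
scene in tray 257 [354. 155.] [440.  308.2  92.   48.5 179.8] [0.0365 0.0409 0.0443]
scene in tray 298 [382. 175.] [570.5 307.7  90.9  48.1 179. ] [0.0364 0.0408 0.0442]
red 199 px [250.8 167.1] z [0.0185 0.023  0.0269] rect [728.6 206.1  97.3  20.3  82.2] med [0.7284 0.2043 0.023 ]
orange 38 px [284.7 184.4] z [0.0354 0.0396 0.0436] rect [672.4  97.4  32.9  10.5  93.1] med [0.6737 0.0964 0.0396]
orange 36 px [310.  186.9] z [0.0349 0.0392 0.0432] rect [667.4  21.   31.3  10.3  81.8] med [0.6677 0.0206 0.0392]
orange 36 px [335.9 189.6] z [0.0369 0.0395 0.0432] rect [662.1 -57.8  30.3  10.3  88.6] med [ 0.6612 -0.0579  0.0395]
red 108 px [293.4 178.8] z [0.0804 0.0845 0.0875] rect [452.   52.2  40.   38.5 134.1] med [0.4544 0.05   0.0845]
red 210 px [396.  224.5] z [0.0146 0.0226 0.0277] rect [735.4 206.1  97.7  17.4  81.1] med [0.736  0.2031 0.0226]
orange 12 px [353.6 224.1] z [0.0403 0.0418 0.0496] rect [675.9  96.6  27.1  10.1  92.7] med [0.6722 0.0955 0.0418]
orange 13 px [307.1 248.5] z [0.0369 0.0432 0.0489] rect [662.7 -58.3  28.6  11.6  80.2] med [ 0.6612 -0.0546  0.0432]
```

View pics/f.png

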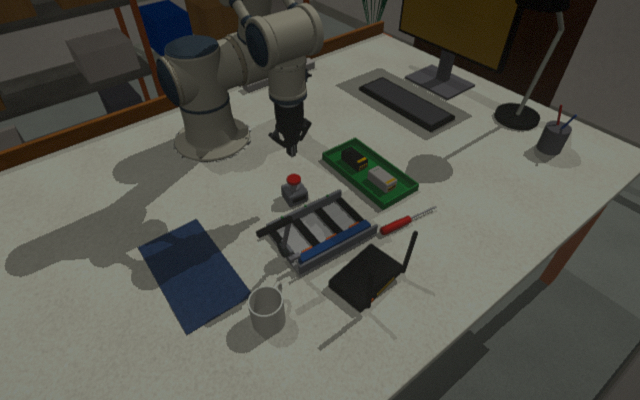

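The final picture shows both routers flat in the tray at (355,157) and (382,178). The plunger is up at (293,180), the lever is home, the mat is empty and the bystanders are untouched.

```bash
python3 -c "
from station import close_job
print(close_job())"
```

```text
the job is handed in; nothing more can be done
None
```

The job is handed in: only two routers were there (black and white), and both were port-tested in their bays and now lie flat in the green tray; the lever was held at its stop for over two seconds and eased home, the plunger was pressed to its stop and is up again, and the last picture shows the desk router, mug and screwdriver undisturbed.

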